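# Load the sample warmer on a school lab bench

## Task

Load the bench warmer: flip its isolator lever to off, drag the empty tray out from under the bar guard with the hook until it stands clear in front of it, and stand every sample jar upright in the tray. Then push the tray fully home again, and only after that flip the isolator back on; leave it off the whole time the tray is out. Finish with the hook standing back on its rubber mat, all jars upright in the tray, and leave the other glassware on the bench alone.

Things in the scene. Friction and masses are not known exactly. Their poses are not given: they have to be found in the camera images.
- warmer: Fixed steel and white bench warmer. Origin: on the bench, centre of its guard's front edge; +x points inwards (away from the robot), z up. Base 8 mm thick, 250 mm wide, from x = -190 mm (open apron, with runners 22 mm high and 8 mm thick along y = +-121 mm) to x = 200 mm. Over x = 0 to 200 mm stands the guard, open only at the front.
- guard (a point): Top of the guard's first bar, 123 mm above the bench, 4 mm behind the front edge; axes as the warmer's. Round steel bars 8 mm thick lie across the top every 48 mm; their underside is 115 mm above the bench. Side and back walls are 122 mm high.
- tray (a joint): How far the tray is out along the warmer's -x, m: 0 fully home (front wall 20 mm behind the guard's front edge), 0.19 fully out at a stop (back wall 10 mm in front of the guard). It only slides, with about 2.5 N of friction, and stays where left.
- tray_lip (a point): Middle of the top edge of the tray's front wall, on the outer face, 44 mm above the bench; axes as the warmer's. The wall is 5 mm thick, so its inner face is at x = +5 mm. The tray's inner floor is 30 mm below this point.
- tray_in (a point): Centre of the tray's inner floor, 14 mm above the bench; axes as the warmer's. Open dark grey metal tray, 160 mm (x) by 220 mm (y) by 35 mm high outside, walls and floor 5 mm thick, 150 by 210 mm inside, empty at the start.
- switch: Fixed isolator: grey block 110 mm (x) by 90 mm (y) by 45 mm high, origin at the centre of its underside. The lever pivots about the block's y axis, 45 mm above the bench over the origin. It stands to the right of the warmer, nearer to or farther from the robot.
- lever (a joint): Isolator lever, rad: 0 = off, leaning 0.6 rad from upright to the block's -x (towards the robot); 1.2 = on, leaning 0.6 to its +x (away). On at the start. Over-centre: pushed past upright (0.6) it falls by itself to the other end; at most about 1.5 N at the tip. Steel bar 12 mm by 30 mm (y) with a black grip 20 by 50 (y) by 22 mm at its end.
- lever_tip (a point): Middle of the outer end of the lever's grip, 96 mm from the pivot.
- mat: Fixed thin black rubber mat, 180 mm (x) by 120 mm (y), 3 mm thick, origin at the centre of its underside: the hook's place. It takes the other of the two spots right of the warmer.
- hook: Loose tray hook, 250 g, stands by itself. Origin: underside centre of its steel foot (60 by 60 by 8 mm, heavy); x along the shaft to the hook end, z up. Wooden upright handle 24 mm (x) by 20 mm (y) over the origin, up to z = 100 mm. Steel shaft 14 mm wide from the handle along +x, z = 25 to 35 mm, to the end plate.
- hook_tip (a point): Lower edge of the hook's end plate, on the face towards the handle: x = 107, z = 0 mm in the hook's axes. The plate spans x = 107 to 115, is 50 mm wide and reaches from z = 35 down to 0, 25 mm below the shaft: it goes behind the tray's lip to pull, or against its outside to push.
- hook_mid (a point): Middle of the hook's underside, x = 45, z = 0 mm in the hook's axes.
- jar1: Sample jar (two to four of the four are there, alike; absent ones read None): upright cylinder 56 mm in diameter and 80 mm high, brown glass with a heavy base and a white lid (top 22 mm), 150 g. Origin: centre of its underside. Starts standing on the bench left of the warmer.
- jar2: Sample jar (two to four of the four are there, alike; absent ones read None): upright cylinder 56 mm in diameter and 80 mm high, brown glass with a heavy base and a white lid (top 22 mm), 150 g. Origin: centre of its underside. Starts standing on the bench left of the warmer.
- jar3: Sample jar (two to four of the four are there, alike; absent ones read None): upright cylinder 56 mm in diameter and 80 mm high, brown glass with a heavy base and a white lid (top 22 mm), 150 g. Origin: centre of its underside. Starts standing on the bench left of the warmer.
- jar4: Sample jar (two to four of the four are there, alike; absent ones read None): upright cylinder 56 mm in diameter and 80 mm high, brown glass with a heavy base and a white lid (top 22 mm), 150 g. Origin: centre of its underside. Starts standing on the bench left of the warmer.
- reagent: Bystander: clear bottle, 70 mm in diameter, 150 mm high, origin under its centre. Leave alone.
- beaker: Bystander: white open beaker, 80 mm in diameter, 100 mm high. Leave alone.
- stoppered: Bystander: green glass jar, 60 mm in diameter, 100 mm high. Leave alone.
Mind the look-alikes: they are no part of the job. What is shaped like the hook but orange or yellow is not meant. Of the things that look like the switch, the larger one is meant.

How it is judged:
By the outcome, as a careful person would: the job done as asked, in the order asked, and still so for the second after the job is handed in, with the robot touching nothing.
Of jar1, jar2, jar3, jar4 only 2 to 4 are there at a start; the rules pass over those that are not, and their reading is None.
At some moment in a run one of jar1, jar2, jar3, jar4, hook may be knocked a few centimetres aside while the robot is not near it.
It also fails if it takes over 210 s, if anything falls off the work surface, if the arm or the gripper's body presses on something with over 40 N, if the wrist force passes 120 N, or if a joint passes its speed limit or range.

## Robot

A 7-joint arm with a two-finger parallel gripper is mounted at the origin on the work surface. World frame = base frame: x ahead of the robot, y to its left, z up, the work surface at z = 0. Lengths are in m, angles in rad, forces in N, time in s.
With the tool pointing down it reaches from about 0.4 to 0.875 m from the base axis. Payload 19.3 kg.
Tool frame: the origin (TCP) lies midway between the tips of the shut fingers; the grasp point (between the pads) lies 19 mm behind it; z points along the fingers, y is the direction in which the jaws open and shut (so a half turn about z gives the same grasp; the last joint's range is limited). The gripper opens to 85 mm and grips with 20 to 120 N. Pads are 22 mm wide; open, the fingers measure 114 mm over their backs; the gripper's body (76 mm by 85 mm) begins 54 mm behind the grasp point. The pads swing forward as they close: fully open they stand 13 mm farther back than shut.
Start: joints at [1.049, 0.521, -0.036, 1.599, 0.021, 1.021, -0.113], TCP at [0.273, -0.562, 0.231] pointing down, gripper open.
Joint ranges: [-2.91, 2.91], [-0.3, 2.13], [-1.5, 1.42], [0.17, 2.43], [-1.26, 4.41], [0.16, 1.93], [-2.52, 2.52]. Speed limits (rad/s): [1.89, 1.89, 2.39, 2.39, 3.01, 3.01, 3.01].

## Interface

Orientations are given as [roll, pitch, yaw] about the fixed x, y, z axes, in that order (R = Rz(yaw) Ry(pitch) Rx(roll)).
In Python, from workcell import bot gives the robot as it stands.
- The arm moves only by the tool servo_tool, never from a script. Its argument "plan" is a list of rows, each a list of 5 numbers: the shift along the world's x, y, z in mm, then the turn about the world's z in rad, then the gripper's target within -1 to 1 (shut at 1, half-way at 0, fully open at -1). In form: [[tx, ty, tz, yaw, jaw], ...]. A call has exactly 10 rows; each row is the pose to reach, as a shift and turn from the pose commanded when the call began; what a row does not reach only later rows make up. A row lasts 1/12 s, in which the tool goes at most 41.7 mm and 7.16 degrees, less where a joint would pass 70% of its speed; a pose out of reach is approached as far as the arm can. A call with a gripper value outside its range is refused whole. The fingers move at their own pace and stop on an object; "squeeze" is the grip in N (left out, the last holds). Time passes only in rows, so rows that repeat a pose let the fingers close, or fill a call up. It gives the time, the measured TCP pose, the force and the opening at its end, in the units of the state.
- bot.observe(): the state, without advancing time (a new reading comes with each control period).
- bot.grab_frame(name): name is "scene" or "side" or "wrist"; returns the picture (400x640x3 uint8, blue, green, red); there is no depth.
- bot.calibration(name): a dict with "fx", "fy", "cx", "cy" (pixels), "k1" (the pictures are not rectified: a ray, as slopes to the right and down, at radius r is drawn at 1 + k1 r^2 times it, then the intrinsics apply), "T" (4x4, takes a point from camera to world coordinates). Camera axes: x right, y down, z forward; pixel columns grow to the right and rows downward; lengths in m; the calibration is good to about 2 mm. A picture is of the moment at which its call begins: read the wrist's pose just before it. calibration takes no time and is no camera call; for the wrist camera it gives the pose at the moment of the call.
- bot.job_done(): hands the job in, once; it reports no verdict.
The state is a dict: "clock": time; "qpos": joint angles; "qd": joint speeds; "joint_efforts": joint torques, N m; "position": TCP position; "tool_rot": TCP orientation; "force": force on the tool from outside, world axes, zero at the start; "moment": the same for the moment, N m; "grip_width": finger opening in m.
Only numpy, scipy, OpenCV 4.12 (cv2) and the standard library are available. Lean on these libraries where they do the work, as an engineer would, in place of code of your own. Each camera call takes 0.05 s, during which the arm holds its last target.

## Working session

There is one attempt and no reset: what is moved stays moved. The work goes in short steps, Python scripts to look and compute and a tool call to move; the robot and the scene stay as the last step left them, time stands still between calls to the robot, and variables do not carry over. Pictures are saved under pics/ and viewed, and the job is handed in when it is done.

Besides the shell and the picture viewer there is one more tool, called after "Request:" as a command line: name --pt "numbers of a row" for each row, then --argument value for the rest. servo_tool: Moves the arm, as the interface text tells. Its arguments: {"type":"object","properties":{"plan":{"type":"array","items":{"type":"array","items":{"type":"number"}}},"squeeze":{"type":"number"}},"required":["plan"]}

```bash
mkdir -p pics; ls; cat > h.py <<'E'
import numpy as np, cv2
from workcell import bot
def snap(name,fn):
    c=bot.calibration(name); im=np.array(bot.grab_frame(name)); cv2.imwrite('pics/'+fn+'.png',im); np.savez('pics/'+fn+'.npz',**{k:np.array(v) for k,v in c.items()}); return im,c
def ray(c,u,v):
    p=cv2.undistortPoints(np.array([[[u,v]]],float),np.array([[c['fx'],0,c['cx']],[0,c['fy'],c['cy']],[0,0,1]],float),np.array([float(c['k1']),0,0,0]))[0,0]
    T=np.array(c['T']); d=T[:3,:3]@np.array([p[0],p[1],1]); return T[:3,3],d
def onz(c,u,v,z):
    o,d=ray(c,u,v); return o+d*(z-o[2])/d[2]
def proj(c,P):
    T=np.array(c['T']); q=T[:3,:3].T@(np.array(P,float)-T[:3,3]); x,y=q[0]/q[2],q[1]/q[2]; s=1+c['k1']*(x*x+y*y)
    return c['fx']*x*s+c['cx'],c['fy']*y*s+c['cy']
E
python3 - <<'E'
from h import *
for n in ['scene','side','wrist']:
    im,c=snap(n,n+'0'); print(n,np.round(c['T'],3).tolist(),c['fx'],c['k1'])
o=bot.observe(); print(o)
E
```

```text
pics
scene [[0.042, 0.761, -0.647, 1.422], [0.999, -0.041, 0.017, -0.068], [-0.014, -0.648, -0.762, 1.205], [0.0, 0.0, 0.0, 1.0]] 446.0186025290895 -0.03716778605668615
side [[-0.817, -0.356, 0.454, -0.135], [-0.577, 0.509, -0.638, 0.84], [-0.004, -0.784, -0.621, 0.93], [0.0, 0.0, 0.0, 1.0]] 425.280051198054 -0.02807165411107792
wrist [[0.435, -0.864, -0.252, 0.336], [-0.901, -0.418, -0.121, -0.532], [-0.001, 0.28, -0.96, 0.373], [0.0, 0.0, 0.0, 1.0]] 360.37076688676063 -0.05133495503227901
{'clock': 0.15, 'qpos': array([ 1.04881523,  0.5218498 , -0.03633939,  1.5998589 ,  0.02118668,
        1.02108181, -0.11281601]), 'qd': array([ 0.000583  , -0.00076158, -0.00014249, -0.00069904,  0.0009853 ,
       -0.00066095, -0.00145881]), 'joint_efforts': array([ 3.95772862e-03, -9.27383208e+01,  1.98158652e+00, -3.70045853e+01,
        1.80786650e-02,  6.50674483e-03,  6.57505598e-05]), 'position': array([ 0.27273498, -0.56208658,  0.23088132]), 'tool_rot': array([-3.14077972e+00,  3.60756323e-05,  4.51755860e-01]), 'force': array([ 0.85806848, -0.96021438, -0.86759588]), 'moment': array([-0.03780427,  0.00568273,  0.02855331]), 'grip_width': 0.08552265866752144}
```

View pics/scene0.png

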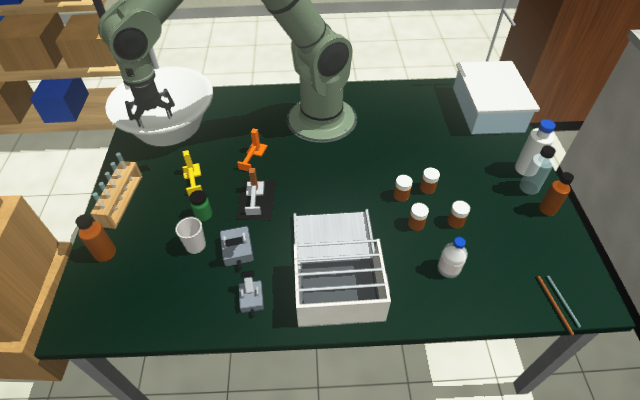

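View pics/side0.png

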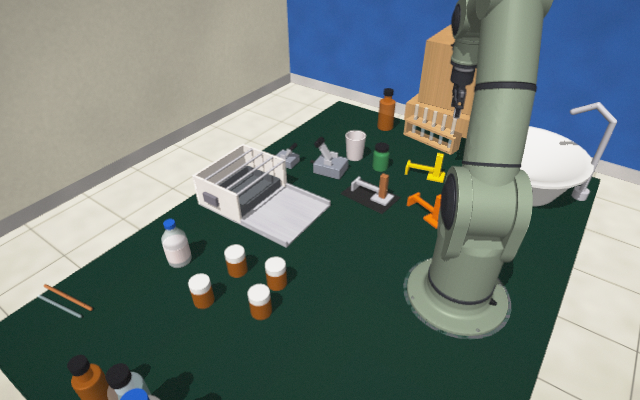

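View pics/wrist0.png

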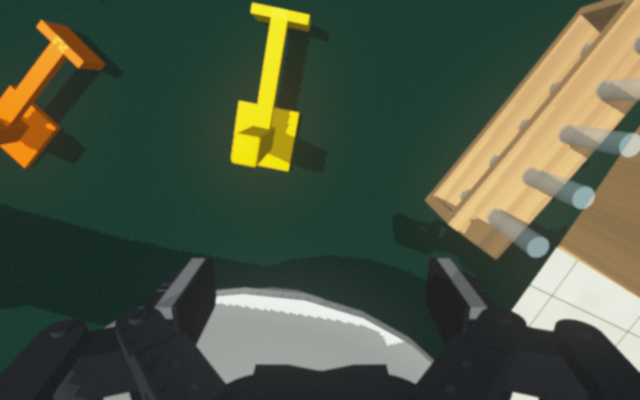

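The scene view shows four brown jars at about (403,187), (430,180), (419,216) and (459,214). The warmer is at (340,265), the real switch at (236,245) with a smaller look-alike at (250,293), and the hook is on the mat at (253,195). I'll zoom in to measure.

```bash
python3 - <<'E'
import cv2
im=cv2.imread('pics/scene0.png')
cv2.imwrite('pics/z1.png',cv2.resize(im[150:330,180:400],None,fx=3.6,fy=3.3,interpolation=cv2.INTER_CUBIC))
cv2.imwrite('pics/z2.png',cv2.resize(im[160:240,380:480],None,fx=6,fy=6,interpolation=cv2.INTER_CUBIC))
im=cv2.imread('pics/side0.png')
cv2.imwrite('pics/z3.png',cv2.resize(im[120:250,190:400],None,fx=3.8,fy=3.8,interpolation=cv2.INTER_CUBIC))
E
```

```text
(no output)
```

View pics/z1.png

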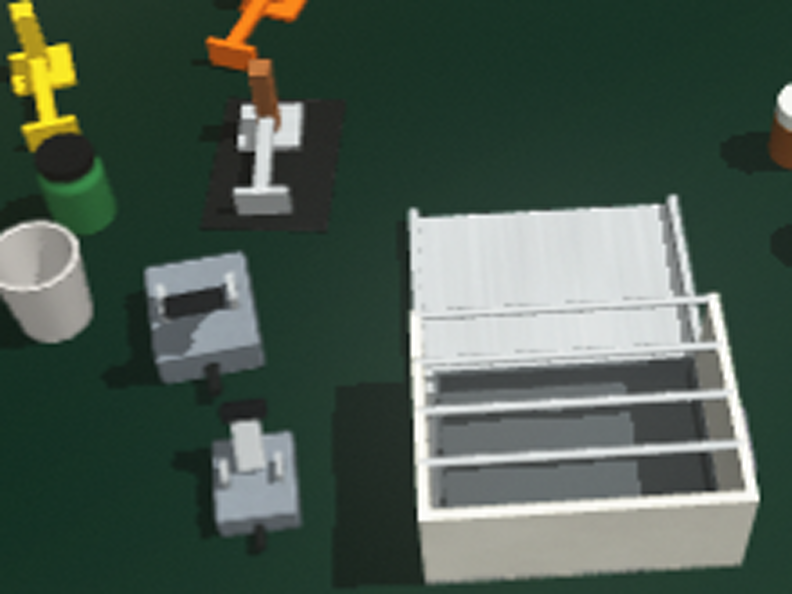

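View pics/z3.png

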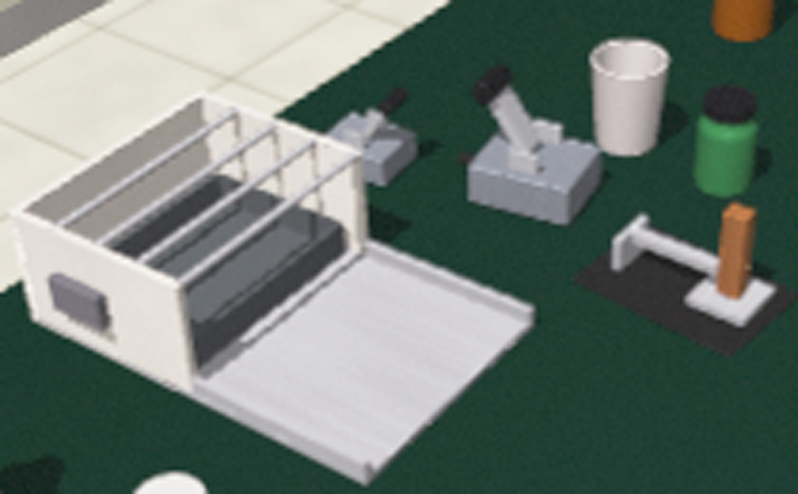

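```bash
python3 - <<'E'
from h import *
S=bot.calibration('scene');D=bot.calibration('side')
s=lambda x,y,z:np.round(onz(S,180+x/3.6,150+y/3.3,z),4)
d=lambda x,y,z:np.round(onz(D,190+x/3.8,120+y/3.8,z),4)
print('apron rt/lt (scene)',s(413,212,.022),s(672,200,.022)); print('apron side: lt,rt',d(370,470,.022),d(533,312,.022))
print('guard front top scene',s(413,315,.122),s(715,297,.122),'back',s(418,518,.122),s(757,497,.122))
print('guard side front top L,R',d(183,285,.122),d(362,157,.122),'back L,R',d(15,210,.122),d(204,95,.122))
print('switch top near(r,l),far(r,l) scene',s(147,268,.045),s(243,253,.045),s(160,358,.045),s(263,347,.045))
print('sw side: nearL.. ',d(470,175,.045),d(562,193,.045),d(603,148,.045))
print('mat scene',s(228,98,.003),s(346,101,.003),s(203,228,.003),s(328,231,.003))
print('hook handle top scene',s(261,62,.1),'side',d(739,208,.1))
print('hook plate top mid scene',s(262,190,.035),'plate bottom',s(235,212,0),s(288,213,0),'foot corners',s(243,103,.008),s(301,103,.008),s(237,147,.008),s(299,149,.008))
# jars lids
for n,c in(('scene',S),('side',D)):
    im=cv2.imread(f'pics/{n}0.png'); hsv=cv2.cvtColor(im,cv2.COLOR_BGR2HSV)
    m=((hsv[...,0]<16)&(hsv[...,1]>120)&(hsv[...,2]>60)).astype('uint8')
    k,l,st,ce=cv2.connectedComponentsWithStats(m)
    for i in range(1,k):
        if 80<st[i,4]<900:
            x,y,w,h,a=st[i]; print(n,st[i],'bottom->',np.round(onz(c,x+w/2,y+h,0),3))
    m=((hsv[...,1]<45)&(hsv[...,2]>185)).astype('uint8')
    k,l,st,ce=cv2.connectedComponentsWithStats(m)
    for i in range(1,k):
        if 60<st[i,4]<900:
            print(n,'lid',st[i],np.round(ce[i],1),'->z.072',np.round(onz(c,*ce[i],.072),3))
E
```

```text
apron rt/lt (scene) [ 0.5128 -0.116   0.022 ] [0.5102 0.1252 0.022 ]
apron side: lt,rt [0.493  0.1306 0.022 ] [ 0.5005 -0.1144  0.022 ]
guard front top scene [ 0.7033 -0.1133  0.122 ] [0.697  0.1311 0.122 ] back [ 0.8955 -0.1121  0.122 ] [0.8898 0.1364 0.122 ]
guard side front top L,R [0.6871 0.1264 0.122 ] [ 0.6876 -0.1089  0.122 ] back L,R [0.8847 0.1321 0.122 ] [ 0.8835 -0.1072  0.122 ]
switch top near(r,l),far(r,l) scene [ 0.5863 -0.3515  0.045 ] [ 0.5727 -0.2672  0.045 ] [ 0.6888 -0.3309  0.045 ] [ 0.6811 -0.2442  0.045 ]
sw side: nearL..  [ 0.6578 -0.2349  0.045 ] [ 0.5659 -0.2605  0.045 ] [ 0.5764 -0.3518  0.045 ]
mat scene [ 0.3306 -0.3015  0.003 ] [ 0.3415 -0.1823  0.003 ] [ 0.5085 -0.3138  0.003 ] [ 0.5184 -0.1964  0.003 ]
hook handle top scene [ 0.3702 -0.2545  0.1   ] side [ 0.3786 -0.2634  0.1   ]
hook plate top mid scene [ 0.4873 -0.2556  0.035 ] plate bottom [ 0.4871 -0.2855  0.    ] [ 0.491  -0.2351  0.    ] foot corners [ 0.3433 -0.285   0.008 ] [ 0.3465 -0.2268  0.008 ] [ 0.406  -0.2873  0.008 ] [ 0.412  -0.2266  0.008 ]
scene [237 128  31  58 571] bottom-> [ 0.36  
[... 2211 characters left out ...]
.4] ->z.072 [ 0.597 -0.423  0.072]
side lid [352 177  27  14  80] [365.4 184. ] ->z.072 [ 0.423 -0.214  0.072]
side lid [372 194  21  10 104] [381.8 198.4] ->z.072 [ 0.338 -0.175  0.072]
side lid [162 230  21  34 483] [171.6 246.6] ->z.072 [0.724 0.372 0.072]
side lid [225 245  19  19 273] [233.7 253.3] ->z.072 [0.558 0.288 0.072]
side lid [265 257  20  20 305] [274.3 266. ] ->z.072 [0.433 0.259 0.072]
side lid [188 274  22  20 319] [198.2 283. ] ->z.072 [0.558 0.421 0.072]
side lid [248 284  22  22 357] [257.8 294.1] ->z.072 [0.405 0.358 0.072]
side lid [632 353   8  47 241] [636.6 380.8] ->z.072 [-0.421  0.072  0.072]
side lid [  0 370  26  30 395] [  8.2 389.4] ->z.072 [0.666 0.86  0.072]
```

View pics/z2.png

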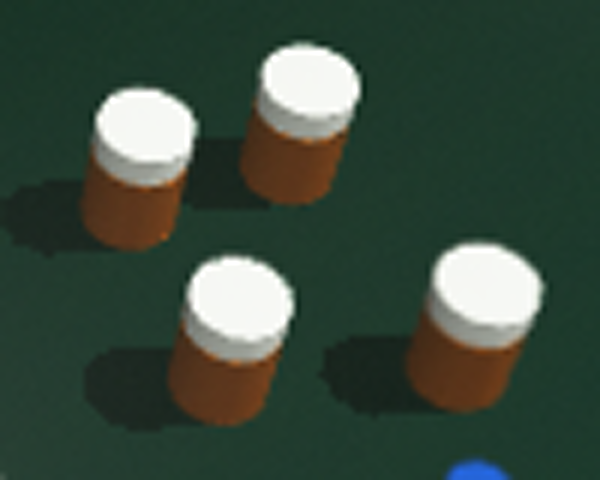

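```bash
python3 - <<'E'
from h import *
S=bot.calibration('scene');D=bot.calibration('side')
s=lambda x,y:ray(S,180+x/3.6,150+y/3.3)
d=lambda x,y:ray(D,190+x/3.8,120+y/3.8)
def tri(a,b):
    o1,d1=a;o2,d2=b
    A=np.stack([d1,-d2],1); t=np.linalg.lstsq(A,o2-o1,rcond=None)[0]
    p,q=o1+d1*t[0],o2+d2*t[1]; return np.round((p+q)/2,4),np.round(np.linalg.norm(p-q),4)
print('small grip',tri(s(243,410),d(395,98)))
print('big grip',tri(s(195,302),d(492,84)))
print('hook top',tri(s(261,62),d(739,208)))
print('guard FR',tri(s(413,315),d(362,157)),'FL',tri(s(715,297),d(183,285)))
print('guard BR',tri(s(418,518),d(204,95)),'BL',tri(s(757,497),d(15,210)))
E
```

```text
small grip (array([ 0.7675, -0.2535,  0.0845]), np.float64(0.006))
big grip (array([ 0.6737, -0.2931,  0.1138]), np.float64(0.0034))
hook top (array([ 0.375 , -0.2541,  0.106 ]), np.float64(0.0018))
guard FR (array([ 0.6961, -0.1155,  0.1139]), np.float64(0.0047)) FL (array([0.6918, 0.1281, 0.1188]), np.float64(0.0091))
guard BR (array([ 0.8917, -0.1133,  0.1157]), np.float64(0.0024)) BL (array([0.8875, 0.134 , 0.1208]), np.float64(0.0063))
```

Request:
servo_tool --pt "10 10 40 -0.05 -1" --pt "30 30 80 -0.1 -1" --pt "60 60 100 -0.15 -1" --pt "90 90 100 -0.2 -1" --pt "120 120 100 -0.25 -1" --pt "150 150 100 -0.3 -1" --pt "180 180 100 -0.35 -1" --pt "210 210 100 -0.4 -1" --pt "240 240 100 -0.452 -1" --pt "260 270 100 -0.452 -1" --squeeze 60

```text
clock: 0.98
position: [0.5283, -0.2986, 0.3311]
tool_rot: [3.142, 0.0, -0.004]
force: [-0.1, -0.4, 0.5]
grip_width: 0.0855
```

Request:
servo_tool --pt "5 5 0 0 -1" --pt "10 10 0 0 -1" --pt "10 10 0 0 -1" --pt "10 10 0 0 -1" --pt "10 10 0 0 -1" --pt "10 10 0 0 -1" --pt "10 10 0 0 -1" --pt "10 10 0 0 -1" --pt "10 10 0 0 -1" --pt "10 10 0 0 -1"

```text
clock: 1.82
position: [0.5368, -0.2903, 0.3313]
tool_rot: [-3.142, -0.0, -0.0]
force: [-0.2, -0.9, -0.9]
grip_width: 0.0854
```

```bash
python3 - <<'E'
from h import *
im,c=snap('wrist','w1'); o=bot.observe(); print(o['clock'],o['position'],o['tool_rot'],o['force'])
E
```

```text
1.8667 [ 0.53686687 -0.29020327  0.33130728] [-3.14155673e+00 -3.16495965e-05 -4.22896806e-04] [-0.28379825 -0.00133732  0.45322222]
```

View pics/w1.png

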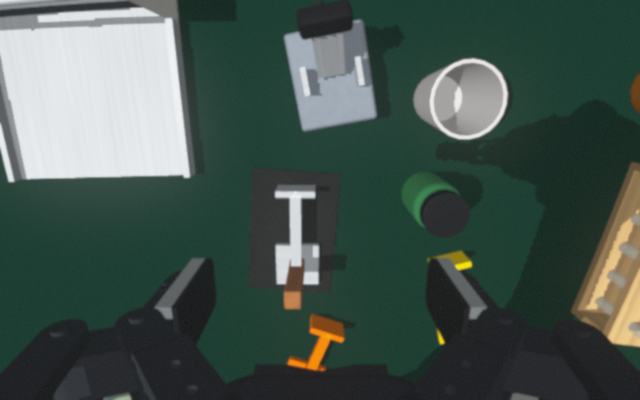

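```bash
python3 - <<'E'
import cv2
im=cv2.imread('pics/w1.png')
cv2.imwrite('pics/z4.png',cv2.resize(im[0:140,260:400],None,fx=4,fy=4,interpolation=cv2.INTER_CUBIC))
cv2.imwrite('pics/z5.png',cv2.resize(im[160:320,230:350],None,fx=3.7,fy=3.7,interpolation=cv2.INTER_CUBIC))
cv2.imwrite('pics/z6.png',cv2.resize(im[0:200,0:220],None,fx=3,fy=3,interpolation=cv2.INTER_CUBIC))
E
```

```text
(no output)
```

View pics/z4.png

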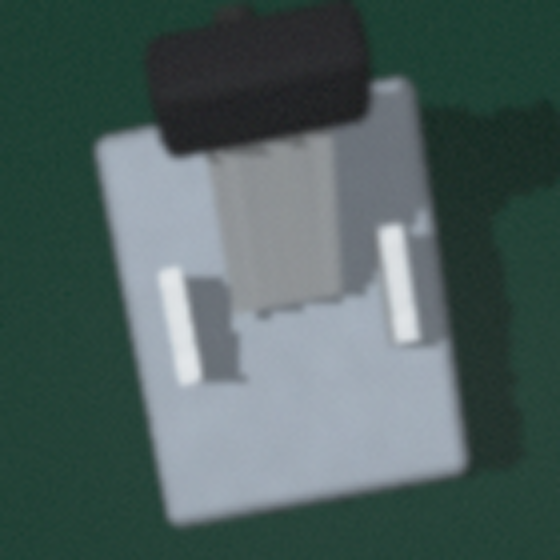

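View pics/z5.png

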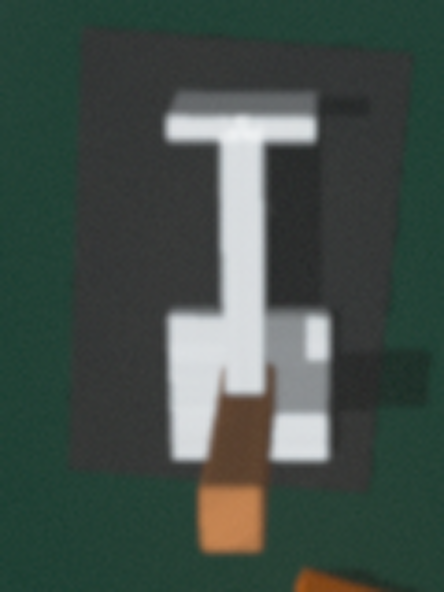

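View pics/z6.png

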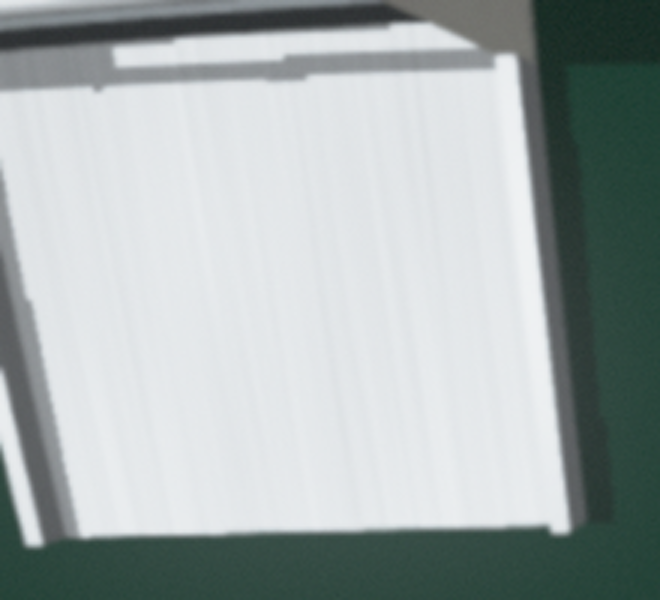

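```bash
python3 - <<'E'
from h import *
c=dict(np.load('pics/w1.npz'))
f=lambda z,sc,u0,v0,pts:[np.round(onz(c,u0+x/sc,v0+y/sc,z),4)[:2] for x,y in pts]
def rect(P,lab):
    P=np.array(P); print(lab,P.tolist(),'c',P.mean(0).round(4))
a=f(.045,4,260,0,[(97,138),(408,82),(466,468),(175,525)]); rect(a,'switch FL FR NR NL'); print('yaw',np.arctan2(*( (a[0]+a[1]-a[2]-a[3])[::-1])))
rect(f(.116,4,260,0,[(150,45),(358,5),(368,110),(172,152)]),'grip')
a=f(.003,3.7,230,160,[(82,28),(411,54),(369,490),(70,466)]); rect(a,'mat FL FR NR NL');print('yaw',np.arctan2(*( (a[0]+a[1]-a[2]-a[3])[::-1])))
a=f(.011,3.7,230,160,[(168,314),(330,314),(328,460),(172,460)]); rect(a,'foot')
print('yaw',np.arctan2(*( (a[0]+a[1]-a[2]-a[3])[::-1])))
a=f(.103,3.7,230,160,[(198,487),(264,487),(264,551),(202,551)]); rect(a,'handle top')
a=f(.038,3.7,230,160,[(166,116),(316,116),(316,141),(168,141)]); rect(a,'plate top')
rect(f(.022,3,0,0,[(25,547),(570,535)]),'apron L? R corner')
rect(f(.022,3,0,0,[(520,53),(575,533)]),'right runner outer')
E
```

```text
switch FL FR NR NL [[0.6719, -0.2513], [0.6861, -0.3369], [0.5818, -0.3565], [0.5655, -0.2713]] c [ 0.6263 -0.304 ]
yaw 0.1857777493961631
grip [[0.681, -0.2704], [0.6894, -0.3176], [0.6671, -0.3202], [0.6581, -0.2751]] c [ 0.6739 -0.2958]
mat FL FR NR NL [[0.5138, -0.2], [0.5039, -0.3184], [0.3261, -0.3041], [0.3369, -0.1851]] c [ 0.4202 -0.2519]
yaw -0.08213787213554337
foot [[0.406, -0.2279], [0.4059, -0.2889], [0.3442, -0.2879], [0.3442, -0.227]] c [ 0.3751 -0.2579]
yaw -0.015383401780594573
handle top [[0.387, -0.2475], [0.387, -0.2683], [0.3637, -0.2679], [0.3637, -0.248]] c [ 0.3754 -0.2579]
plate top [[0.4904, -0.2337], [0.4902, -0.2845], [0.4814, -0.2845], [0.4815, -0.234]] c [ 0.4859 -0.2592]
apron L? R corner [[0.5, 0.1289], [0.5039, -0.1221]] c [0.502  0.0034]
right runner outer [[0.6956, -0.1204], [0.5047, -0.1244]] c [ 0.6002 -0.1224]
```

Request:
servo_tool --pt "30 2 0 0 1" --pt "65 4 0 0 1" --pt "100 4 0 0 1" --pt "135 4 0 0 1" --pt "165 4 0 0 1" --pt "183 4 0 0 1" --pt "183 4 -30 0 1" --pt "183 4 -65 0 1" --pt "183 4 -100 0 1" --pt "183 4 -130 0 1"

```text
clock: 2.7
position: [0.7194, -0.2858, 0.1987]
tool_rot: [-3.141, 0.001, -0.0]
force: [0.9, -1.2, -1.0]
grip_width: -0.0003
```

```bash
python3 - <<'E'
from h import *
im,c=snap('side','s2'); o=bot.observe(); print(o['clock'],o['position'],o['tool_rot'],o['force'])
cv2.imwrite('pics/s2z.png',cv2.resize(im[60:240,180:400],None,fx=3,fy=3))
E
```

```text
2.75 [ 0.71730252 -0.28500538  0.1923597 ] [-3.13870986e+00  8.32483078e-03  2.12714448e-04] [-1.65023039  0.56560618 -5.66088609]
```

View pics/s2z.png

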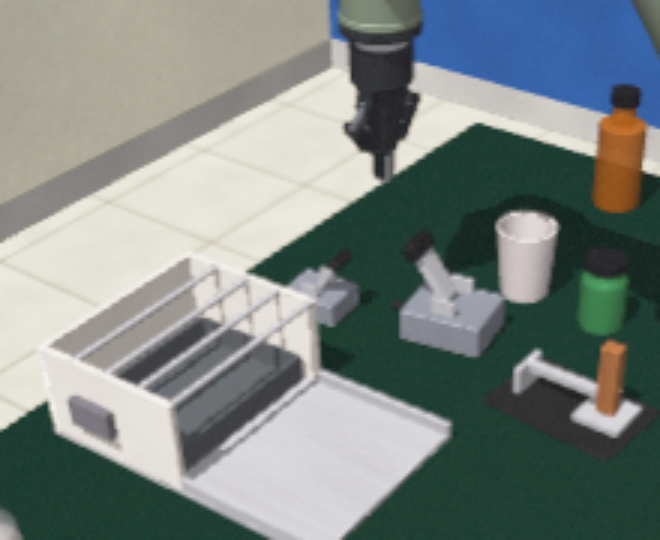

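Request:
servo_tool --pt "0 0 -20 0 1" --pt "0 0 -45 0 1" --pt "0 0 -70 0 1" --pt "0 0 -90 0 1" --pt "0 0 -95 0 1" --pt "-8 -1 -95 0 1" --pt "-20 -4 -95 0 1" --pt "-32 -6 -95 0 1" --pt "-44 -8 -95 0 1" --pt "-56 -10 -95 0 1"

```text
clock: 3.58
position: [0.6644, -0.2965, 0.1083]
tool_rot: [3.141, -0.002, -0.0]
force: [1.2, 0.5, 0.1]
grip_width: 0.0001
```

Request:
servo_tool --pt "-10 -2 0 0 1" --pt "-20 -4 0 0 1" --pt "-30 -6 0 0 1" --pt "-42 -8 0 0 1" --pt "-42 -8 5 0 1" --pt "-42 -8 20 0 1" --pt "-42 -8 50 0 1" --pt "-42 -8 80 0 1" --pt "-42 -8 110 0 1" --pt "-42 -8 130 0 1"

```text
clock: 4.42
position: [0.6234, -0.3043, 0.2413]
tool_rot: [3.14, -0.004, -0.0]
force: [0.2, -0.3, 0.7]
grip_width: -0.0
```

```bash
python3 - <<'E'
from h import *
im,c=snap('side','s3'); o=bot.observe(); print(o['clock'],o['position'],o['tool_rot'],o['force'])
cv2.imwrite('pics/s3z.png',cv2.resize(im[60:240,180:400],None,fx=3,fy=3))
E
```

```text
4.4667 [ 0.62445694 -0.30482322  0.24462735] [ 3.13858124e+00 -7.89019188e-03 -3.10117905e-04] [ 0.71286911 -0.71333687  3.64126357]
```

View pics/s3z.png

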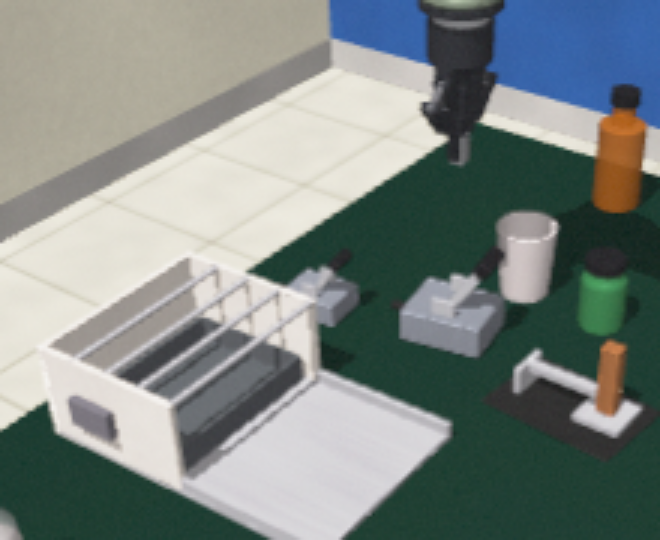

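Request:
servo_tool --pt "-20 4 0 0 -0.4" --pt "-50 10 0 0 -0.4" --pt "-85 17 0 0 -0.4" --pt "-120 24 0 0 -0.4" --pt "-155 30 0 0 -0.4" --pt "-190 37 0 0 -0.4" --pt "-220 43 -20 -0.01 -0.4" --pt "-240 46 -40 -0.013 -0.4" --pt "-249 47 -60 -0.013 -0.4" --pt "-249 47 -80 -0.013 -0.4"

```text
clock: 5.3
position: [0.3721, -0.2575, 0.1571]
tool_rot: [3.14, -0.002, -0.014]
force: [1.9, -1.5, -0.0]
grip_width: 0.0597
```

Request:
servo_tool --pt "0 0 0 0 -0.4" --pt "0 0 0 0 -0.4" --pt "0 0 0 0 -0.4" --pt "0 0 0 0 -0.4" --pt "0 0 0 0 -0.4" --pt "0 0 0 0 -0.4" --pt "0 0 0 0 -0.4" --pt "0 0 0 0 -0.4" --pt "0 0 0 0 -0.4" --pt "0 0 0 0 -0.4"

```text
clock: 6.13
position: [0.3729, -0.2571, 0.1563]
tool_rot: [-3.142, 0.0, -0.013]
force: [0.2, 0.2, 0.3]
grip_width: 0.06
```

```bash
python3 - <<'E'
from h import *
im,c=snap('wrist','w4'); o=bot.observe(); print(o['clock'],o['position'],o['tool_rot'],o['force'],o['grip_width'])
for z in(.103,):print(proj(c,[.3752,-.258,z]))
E
```

```text
6.1833 [ 0.37290461 -0.25709521  0.15629373] [-3.14153882e+00  6.55232642e-05 -1.32694631e-02] [-0.81486957 -0.12071413  0.72324212] 0.05998010032394623
(np.float64(320.8661490884879), np.float64(217.6887829792428))
```

View pics/w4.png

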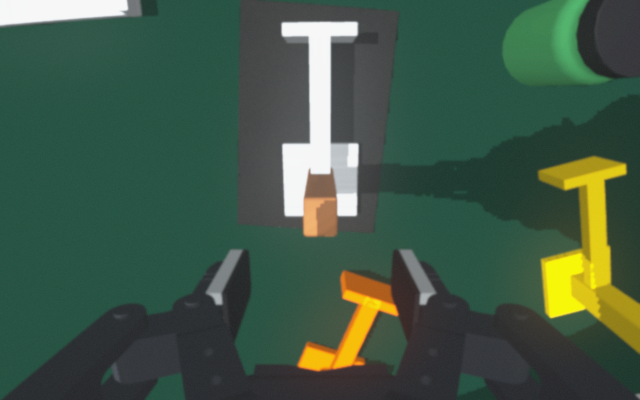

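Request:
servo_tool --pt "2 -1 -20 0 -0.4" --pt "2 -1 -40 0 -0.4" --pt "2 -1 -60 0 -0.4" --pt "2 -1 -80 0 -0.4" --pt "2 -1 -92 0 -0.4" --pt "2 -1 -98 0 -0.4" --pt "2 -1 -98 0 1" --pt "2 -1 -98 0 1" --pt "2 -1 -98 0 1" --pt "2 -1 -98 0 1"

```text
clock: 7.02
position: [0.3753, -0.2583, 0.059]
tool_rot: [3.141, -0.001, -0.013]
force: [-0.0, 1.1, -2.2]
grip_width: 0.0194
```

Request:
servo_tool --pt "0 0 0 0 1" --pt "0 0 0 0 1" --pt "0 0 0 0 1" --pt "0 0 5 0 1" --pt "0 0 10 0 1" --pt "0 0 20 0 1" --pt "0 0 30 0 1" --pt "0 0 40 0 1" --pt "0 0 40 0 1" --pt "0 0 40 0 1"

```text
clock: 7.85
position: [0.3753, -0.2584, 0.0991]
tool_rot: [3.141, -0.002, -0.013]
force: [0.2, -0.3, -2.3]
grip_width: 0.0196
```

```bash
python3 - <<'E'
from h import *
im,c=snap('wrist','w5'); o=bot.observe(); print(o['clock'],o['position'],o['tool_rot'],o['force'],o['grip_width'])
E
```

```text
7.9 [ 0.375031   -0.25820973  0.09859411] [ 3.14122510e+00 -7.03067033e-04 -1.33131530e-02] [-0.07497152  0.04706666 -3.00595121] 0.020082526785485035
```

View pics/w5.png

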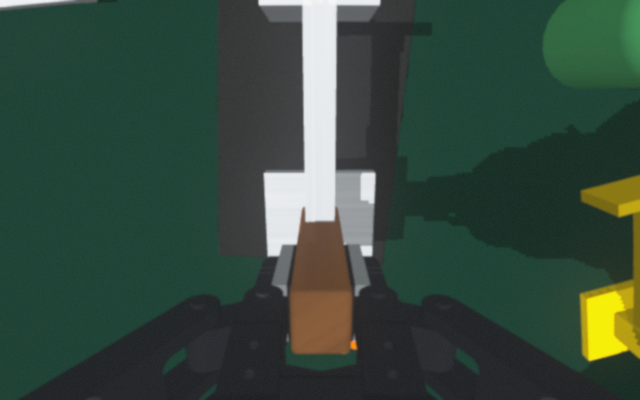

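Request:
servo_tool --pt "5 15 10 0 1" --pt "12 45 15 0.01 1" --pt "20 75 15 0.02 1" --pt "30 105 15 0.031 1" --pt "38 135 15 0.031 1" --pt "47 165 15 0.031 1" --pt "56 195 15 0.031 1" --pt "65 225 15 0.031 1" --pt "70 250 15 0.031 1" --pt "75 261 15 0.031 1"

```text
clock: 8.73
position: [0.45, 0.0064, 0.1129]
tool_rot: [-3.141, 0.001, 0.021]
force: [0.3, 1.3, -2.3]
grip_width: 0.0193
```

Request:
servo_tool --pt "15 0 0 0 1" --pt "35 0 0 0 1" --pt "55 1 0 0 1" --pt "70 1 0 0 1" --pt "70 1 0 0 1" --pt "70 1 0 0 1" --pt "70 1 0 0 1" --pt "70 1 0 0 1" --pt "70 1 0 0 1" --pt "70 1 0 0 1"

```text
clock: 9.57
position: [0.5196, 0.0038, 0.1134]
tool_rot: [3.142, 0.0, 0.018]
force: [0.5, 0.6, -3.1]
grip_width: 0.0195
```

```bash
python3 - <<'E'
from h import *
im,c=snap('wrist','w6'); o=bot.observe(); print(o['clock'],o['position'],o['tool_rot'],o['force'],o['grip_width'])
im,c=snap('side','s6')
cv2.imwrite('pics/s6z.png',cv2.resize(im[100:280,180:400],None,fx=3,fy=3))
E
```

```text
9.6167 [0.51972352 0.00386905 0.11339941] [-3.14156275e+00 -7.10942988e-05  1.77554678e-02] [-0.1226184   0.1733524  -2.30079422] 0.019441936825500394
```

View pics/w6.png

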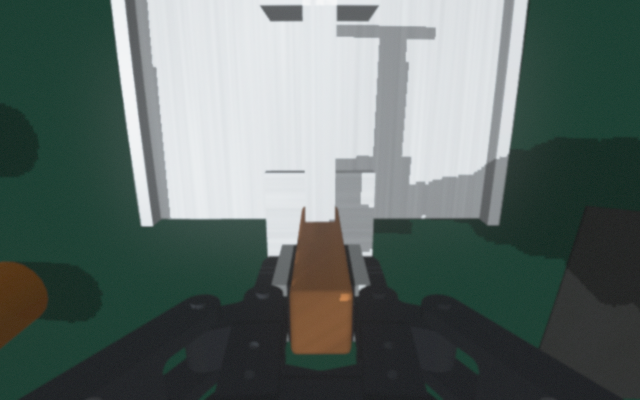

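View pics/s6z.png

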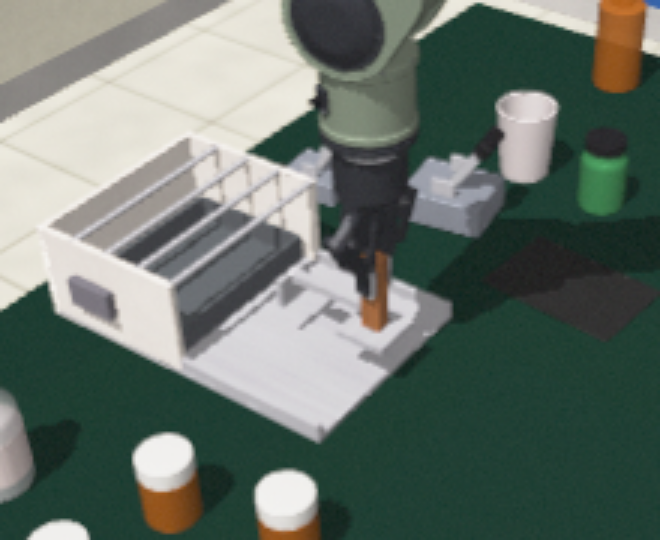

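Request:
servo_tool --pt "12 0 0 0 1" --pt "28 0 0 0 1" --pt "44 1 0 0 1" --pt "60 1 0 0 1" --pt "76 1 0 0 1" --pt "90 2 0 0 1" --pt "102 2 0 0 1" --pt "109 2 0 0 1" --pt "109 2 0 0 1" --pt "109 2 0 0 1"

```text
clock: 10.5
position: [0.6284, 0.0058, 0.113]
tool_rot: [3.142, 0.001, 0.018]
force: [-0.2, 0.0, -2.6]
grip_width: 0.0195
```

Request:
servo_tool --pt "0 0 -4 0 1" --pt "0 0 -8 0 1" --pt "0 0 -12 0 1" --pt "0 0 -16 0 1" --pt "0 0 -20 0 1" --pt "0 0 -24 0 1" --pt "0 0 -28 0 1" --pt "0 0 -31 0 1" --pt "0 0 -34 0 1" --pt "0 0 -35 0 1"

```text
clock: 11.33
position: [0.6287, 0.0059, 0.0777]
tool_rot: [3.142, 0.001, 0.018]
force: [0.3, 0.0, -1.9]
grip_width: 0.0196
```

```bash
python3 - <<'E'
from h import *
o=bot.observe(); print(o['clock'],o['position'],o['tool_rot'],o['force'],o['grip_width'])
im,c=snap('side','s7')
cv2.imwrite('pics/s7z.png',cv2.resize(im[100:280,180:400],None,fx=3,fy=3))
E
```

```text
11.3333 [0.62874982 0.0058702  0.07774835] [3.14157703e+00 5.02037334e-04 1.77690922e-02] [ 0.27077372  0.01044236 -1.94057211] 0.019631354228909353
```

View pics/s7z.png

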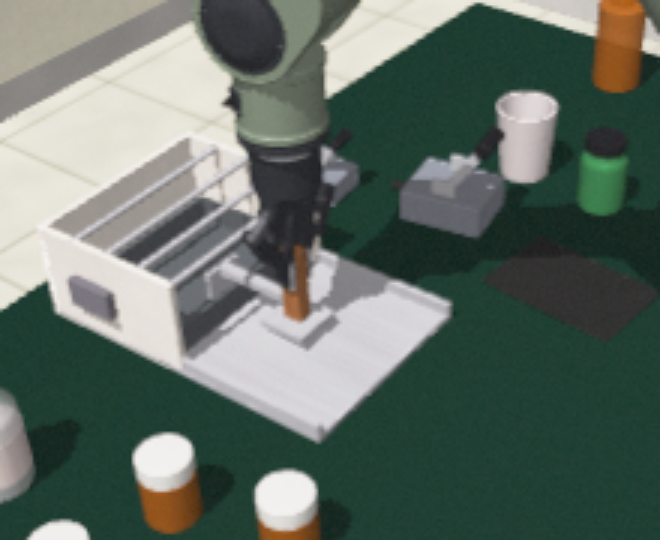

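Request:
servo_tool --pt "-5 0 0 0 1" --pt "-12 0 0 0 1" --pt "-20 0 0 0 1" --pt "-29 -1 0 0 1" --pt "-38 -1 0 0 1" --pt "-48 -1 0 0 1" --pt "-58 -1 0 0 1" --pt "-69 -1 0 0 1" --pt "-80 -2 0 0 1" --pt "-90 -2 0 0 1"

```text
clock: 12.22
position: [0.5381, 0.0037, 0.0787]
tool_rot: [-3.142, -0.001, 0.018]
force: [4.1, -0.8, -2.3]
grip_width: 0.0191
```

Request:
servo_tool --pt "-11 0 0 0 1" --pt "-22 0 0 0 1" --pt "-33 -1 0 0 1" --pt "-44 -1 0 0 1" --pt "-55 -1 0 0 1" --pt "-66 -1 0 0 1" --pt "-77 -1 0 0 1" --pt "-88 -1 0 0 1" --pt "-97 -2 0 0 1" --pt "-103 -2 0 0 1"

```text
clock: 13.05
position: [0.435, 0.0017, 0.0786]
tool_rot: [-3.142, -0.001, 0.018]
force: [2.6, -0.9, -1.9]
grip_width: 0.0196
```

```bash
python3 - <<'E'
from h import *
o=bot.observe(); print(o['clock'],o['position'],o['tool_rot'],o['force'],o['grip_width'])
im,c=snap('side','s8')
cv2.imwrite('pics/s8z.png',cv2.resize(im[100:280,180:400],None,fx=3,fy=3))
E
```

```text
13.05 [0.43496046 0.00170385 0.07860969] [-3.14157010e+00 -5.45912114e-04  1.77227393e-02] [ 2.64827099 -0.85055802 -1.93620543] 0.019603212957915665
```

View pics/s8z.png

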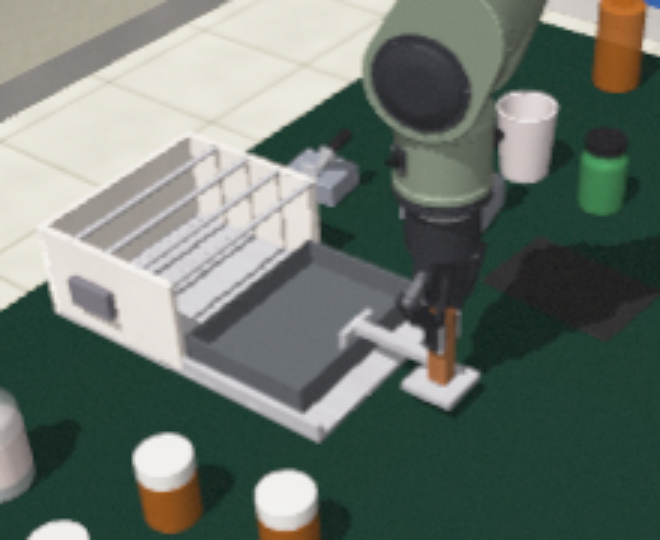

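Request:
servo_tool --pt "-2 0 0 0 1" --pt "-4 0 0 0 1" --pt "-6 0 0 0 1" --pt "-8 0 0 0 1" --pt "-9 0 0 0 1" --pt "-10 0 0 0 1" --pt "-11 0 0 0 1" --pt "-12 0 0 0 1" --pt "-12 0 0 0 1" --pt "-12 0 0 0 1"

```text
clock: 13.93
position: [0.4238, 0.002, 0.0783]
tool_rot: [-3.142, 0.0, 0.018]
force: [1.5, -0.6, -1.6]
grip_width: 0.0194
```

Request:
servo_tool --pt "-1 0 0 0 1" --pt "-2 0 0 0 1" --pt "-3 0 0 0 1" --pt "-4 0 0 0 1" --pt "-5 0 0 0 1" --pt "-6 0 0 0 1" --pt "-6 0 0 0 1" --pt "-6 0 0 0 1" --pt "-6 0 0 0 1" --pt "-6 0 0 0 1"

```text
clock: 14.77
position: [0.4207, 0.0022, 0.0788]
tool_rot: [-3.141, -0.005, 0.018]
force: [15.8, -1.8, -9.8]
grip_width: 0.0191
```

Request:
servo_tool --pt "4 0 0 0 1" --pt "10 0 0 0 1" --pt "12 0 0 0 1" --pt "12 0 0 0 1" --pt "12 0 10 0 1" --pt "12 0 20 0 1" --pt "12 0 30 0 1" --pt "12 0 38 0 1" --pt "12 0 38 0 1" --pt "12 0 38 0 1"

```text
clock: 15.6
position: [0.4299, 0.0019, 0.1163]
tool_rot: [-3.142, -0.0, 0.018]
force: [-0.4, -0.1, -2.0]
grip_width: 0.0195
```

```bash
python3 - <<'E'
from h import *
o=bot.observe(); print(o['clock'],o['position'],o['tool_rot'],o['force'],o['grip_width'])
im,c=snap('side','s9')
cv2.imwrite('pics/s9z.png',cv2.resize(im[100:280,180:400],None,fx=3,fy=3))
im,c=snap('wrist','w9')
E
```

```text
15.6 [0.42991166 0.00187264 0.11634771] [-3.14154986e+00 -4.47772701e-04  1.77303256e-02] [-0.36895428 -0.14767301 -1.95174578] 0.019453240332394508
```

View pics/s9z.png

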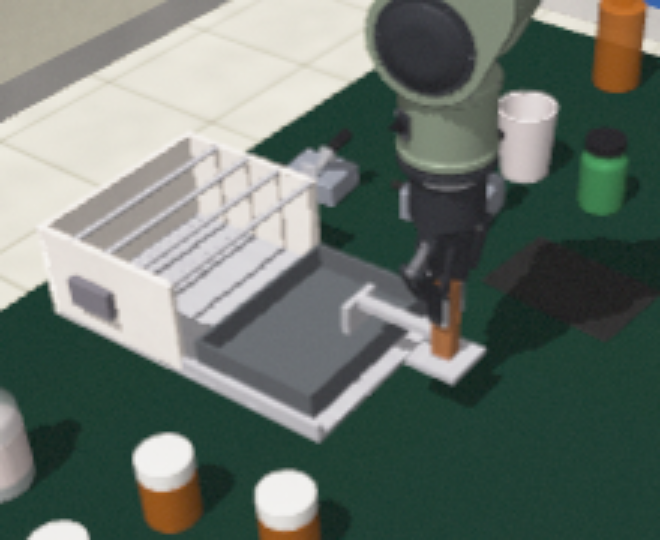

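View pics/w9.png

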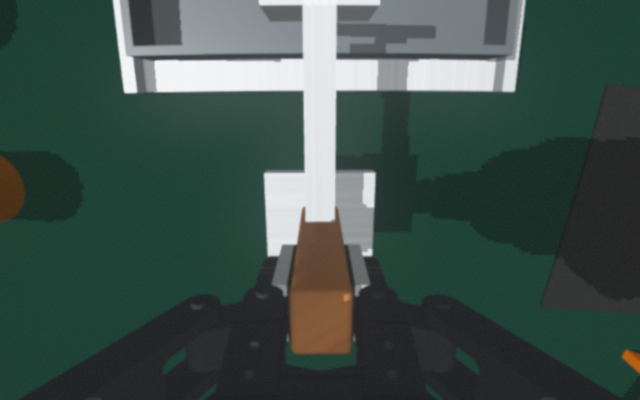

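Request:
servo_tool --pt "0 -20 0 -0.01 1" --pt "0 -50 0 -0.02 1" --pt "-5 -85 0 -0.03 1" --pt "-12 -120 0 -0.04 1" --pt "-20 -155 0 -0.05 1" --pt "-30 -190 0 -0.068 1" --pt "-42 -222 0 -0.068 1" --pt "-50 -244 0 -0.068 1" --pt "-55 -254 0 -0.068 1" --pt "-55 -254 0 -0.068 1"

```text
clock: 16.53
position: [0.3732, -0.2544, 0.1156]
tool_rot: [3.141, 0.001, -0.054]
force: [-0.8, 0.1, -4.2]
grip_width: 0.0195
```

Request:
servo_tool --pt "0 0 -10 0 1" --pt "0 0 -22 0 1" --pt "0 0 -34 0 1" --pt "0 0 -44 0 1" --pt "0 0 -50 0 1" --pt "0 0 -54 0 1" --pt "0 0 -56 0 1" --pt "0 0 -57 0 1" --pt "0 0 -57 0 1" --pt "0 0 -57 0 1"

```text
clock: 17.37
position: [0.3751, -0.2522, 0.0596]
tool_rot: [3.141, -0.001, -0.05]
force: [0.3, 0.1, -1.5]
grip_width: 0.0194
```

Request:
servo_tool --pt "0 0 -1 0 1" --pt "0 0 -1 0 -0.3" --pt "0 0 -1 0 -0.3" --pt "0 0 -1 0 -0.3" --pt "0 0 -1 0 -0.3" --pt "0 0 10 0 -0.3" --pt "0 0 35 0 -0.3" --pt "0 0 70 0 -0.3" --pt "0 0 105 0 -0.3" --pt "0 0 140 0 -0.3"

```text
clock: 18.2
position: [0.3745, -0.2519, 0.2009]
tool_rot: [-3.141, 0.0, -0.05]
force: [1.2, 0.1, -0.2]
grip_width: 0.0554
```

Request:
servo_tool --pt "5 20 30 0 -1" --pt "8 50 60 0.01 -1" --pt "12 90 100 0.02 -1" --pt "15 130 140 0.03 -1" --pt "20 170 150 0.05 -1" --pt "25 210 150 0.05 -1" --pt "30 250 150 0.05 -1" --pt "35 290 150 0.05 -1" --pt "40 330 150 0.05 -1" --pt "40 370 150 0.05 -1"

```text
clock: 19.03
position: [0.4141, 0.1011, 0.3496]
tool_rot: [-3.141, -0.001, -0.001]
force: [1.6, 0.3, -0.4]
grip_width: 0.0857
```

Request:
servo_tool --pt "0 40 0 0 -1" --pt "0 80 0 0 -1" --pt "0 120 0 0 -1" --pt "0 160 0 0 -1" --pt "0 200 0 0 -1" --pt "0 210 0 0 -1" --pt "0 210 0 0 -1" --pt "0 210 0 0 -1" --pt "0 210 0 0 -1" --pt "0 210 0 0 -1"

```text
clock: 19.87
position: [0.4145, 0.3079, 0.3494]
tool_rot: [3.141, -0.0, -0.002]
force: [0.3, 0.0, 0.6]
grip_width: 0.0858
```

```bash
python3 - <<'E'
from h import *
o=bot.observe(); print(o['clock'],o['position'],o['tool_rot'],o['force'],o['grip_width'])
im,c=snap('scene','c10')
im,c=snap('wrist','w10')
hsv=cv2.cvtColor(im,cv2.COLOR_BGR2HSV)
m=((hsv[...,1]<45)&(hsv[...,2]>185)).astype('uint8')
k,l,st,ce=cv2.connectedComponentsWithStats(m)
for i in range(1,k):
    if st[i,4]>300: print(st[i],np.round(ce[i],1),np.round(onz(c,*ce[i],.078),4))
E
```

```text
19.8667 [0.41447684 0.3079424  0.34936204] [ 3.14118382e+00 -4.07157296e-04 -1.82573589e-03] [0.34728319 0.00139633 0.6400991 ] 0.0858011009970094
[ 189    0   52   56 2297] [214.6  27.6] [0.5554 0.4197 0.078 ]
[ 315    0   53   53 2303] [340.7  25.2] [0.5565 0.2853 0.078 ]
[ 463    0  175   83 3216] [535.7  67.8] [0.515  0.0681 0.078 ]
[ 340  119   50   49 1898] [364.5 142.6] [0.4316 0.2567 0.078 ]
[ 255  144   48   48 1795] [278.7 167.4] [0.4031 0.3561 0.078 ]
```

View pics/c10.png

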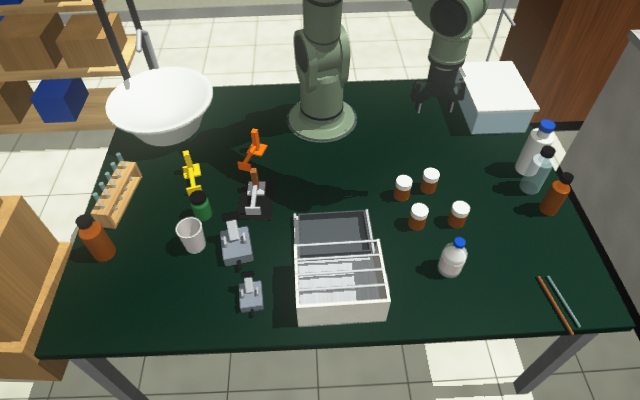

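View pics/w10.png

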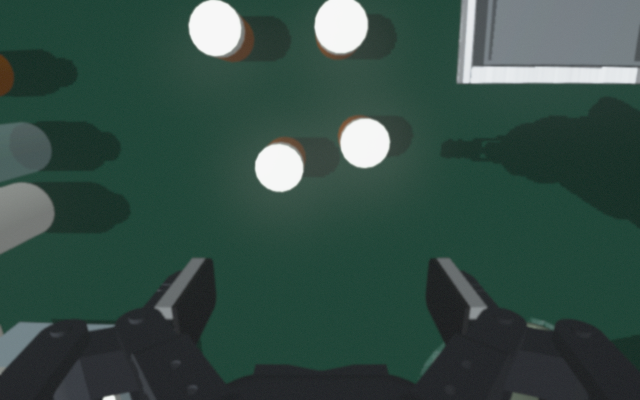

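Request:
servo_tool --pt "8 -25 -10 0 -1" --pt "16 -51 -40 0 -1" --pt "16 -51 -78 0 -1" --pt "16 -51 -116 0 -1" --pt "16 -51 -154 0 -1" --pt "16 -51 -190 0 -1" --pt "16 -51 -215 0 -1" --pt "16 -51 -222 0 -1" --pt "16 -51 -222 0 -1" --pt "16 -51 -222 0 -1"

```text
clock: 20.8
position: [0.4306, 0.2584, 0.1284]
tool_rot: [-3.141, -0.001, -0.0]
force: [0.3, 0.1, 0.0]
grip_width: 0.0854
```

```bash
cat > lids.py <<'E'
from h import *
import sys
def lids(fn,z=.078,verbose=True):
    o=bot.observe(); print(o['clock'],o['position'].round(4),o['tool_rot'][2].round(3),o['force'].round(1),o['grip_width'].round(4))
    im,c=snap('wrist',fn)
    hsv=cv2.cvtColor(im,cv2.COLOR_BGR2HSV)
    m=((hsv[...,1]<45)&(hsv[...,2]>185)).astype('uint8')
    k,l,st,ce=cv2.connectedComponentsWithStats(m)
    for i in range(1,k):
        if st[i,4]>300: print(st[i],np.round(ce[i],1),np.round(onz(c,*ce[i],z),4))
if __name__=='__main__': lids(sys.argv[1],float(sys.argv[2]) if len(sys.argv)>2 else .079)
E
python3 lids.py w11
```

```text
Traceback (most recent call last):
  File "lids.py", line 11, in <module>
    if __name__=='__main__': lids(sys.argv[1],float(sys.argv[2]) if len(sys.argv)>2 else .079)
                             ~~~~^^^^^^^^^^^^^^^^^^^^^^^^^^^^^^^^^^^^^^^^^^^^^^^^^^^^^^^^^^^^^
  File "lids.py", line 4, in lids
    o=bot.observe(); print(o['clock'],o['position'].round(4),o['tool_rot'][2].round(3),o['force'].round(1),o['grip_width'].round(4))
                                                                                                           ^^^^^^^^^^^^^^^^^^^^^
AttributeError: 'float' object has no attribute 'round'
```

```bash
sed -i "s/o\['grip_width'\].round(4)/round(o['grip_width'],4)/" lids.py; python3 lids.py w11
```

```text
20.8 [0.4306 0.2584 0.1284] -0.0 [0.3 0.1 0. ] 0.0854
[   0    0   49   48 1919] [20.7 20.4] [0.5403 0.4103 0.079 ]
[ 211    0  104   37 2742] [263.2  14.6] [0.5394 0.2856 0.079 ]
[ 513    0  127   96 3877] [566.6  74.1] [0.5125 0.1298 0.079 ]
[ 275  176   93   91 4112] [314.8 218.1] [0.434 0.261 0.079]
[ 111  225   86   79 4335] [148.  259.4] [0.4082 0.36   0.079 ]
```

View pics/w11.png

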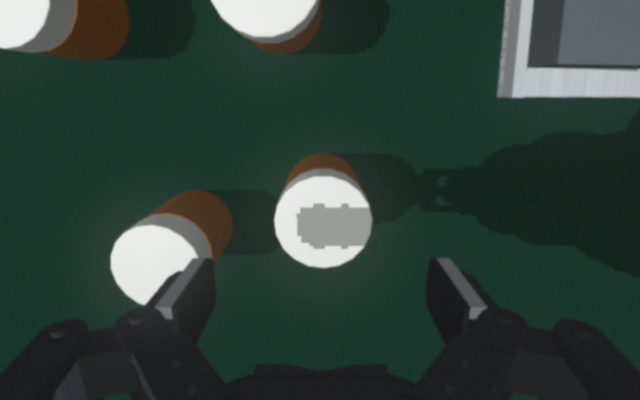

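Request:
servo_tool --pt "1 0 -20 0 -1" --pt "1 0 -45 0 -1" --pt "1 0 -70 0 -1" --pt "1 0 -85 0 -1" --pt "1 0 -90 0 -1" --pt "1 0 -90 0 -1" --pt "1 0 -90 0 1" --pt "1 0 -90 0 1" --pt "1 0 -90 0 1" --pt "1 0 -90 0 1" --squeeze 40

```text
clock: 21.68
position: [0.4319, 0.2584, 0.0387]
tool_rot: [-3.14, -0.002, -0.001]
force: [-2.8, -1.6, 15.1]
grip_width: 0.0553
```

Request:
servo_tool --pt "0 0 0 0 1" --pt "0 0 10 0 1" --pt "0 0 30 0 1" --pt "0 0 60 0 1" --pt "0 0 95 0 1" --pt "0 0 130 0 1" --pt "15 -15 150 0 1" --pt "35 -35 150 0 1" --pt "60 -60 150 0 1" --pt "85 -85 150 0 1"

```text
clock: 22.52
position: [0.517, 0.1722, 0.1892]
tool_rot: [-3.141, -0.002, 0.001]
force: [0.2, 0.3, -2.2]
grip_width: 0.0554
```

Request:
servo_tool --pt "20 -20 0 0 1" --pt "45 -45 0 0 1" --pt "70 -70 0 0 1" --pt "95 -90 0 0 1" --pt "113 -107 0 0.01 1" --pt "123 -117 0 0.018 1" --pt "123 -117 0 0.018 1" --pt "123 -117 0 0.018 1" --pt "123 -117 0 0.018 1" --pt "123 -117 0 0.018 1"

```text
clock: 23.35
position: [0.6386, 0.057, 0.1879]
tool_rot: [-3.141, -0.0, 0.019]
force: [0.7, 1.0, -1.3]
grip_width: 0.0554
```

```bash
python3 lids.py w12; python3 - <<'E'
from h import *
im,c=snap('side','s12')
cv2.imwrite('pics/s12z.png',cv2.resize(im[100:320,160:400],None,fx=3,fy=2.7))
E
```

```text
23.35 [0.6386 0.057  0.1879] 0.019 [ 0.7  1.  -1.3] 0.0554
[  179     0   461   248 18760] [399.8  61.2] [0.7315 0.0056 0.079 ]
[ 321   37  199   15 2597] [418.5  43.7] [ 0.7427 -0.0059  0.079 ]
[ 321   58  196   53 9447] [418.1  83.7] [ 0.7175 -0.0077  0.079 ]
[ 245  244  139   54 4454] [316.7 268.5] [0.5799 0.0584 0.079 ]
[   6  256   65   61 2966] [ 37.8 286.4] [0.5578 0.2856 0.079 ]
[608 333  32  49 677] [621.7 351.8] [ 0.5004 -0.2109  0.079 ]
[321 348  43   9 336] [342.  351.8] [0.5027 0.0361 0.079 ]
[254 352  89  19 551] [295.1 362.3] [0.4912 0.0755 0.079 ]
```

View pics/w12.png

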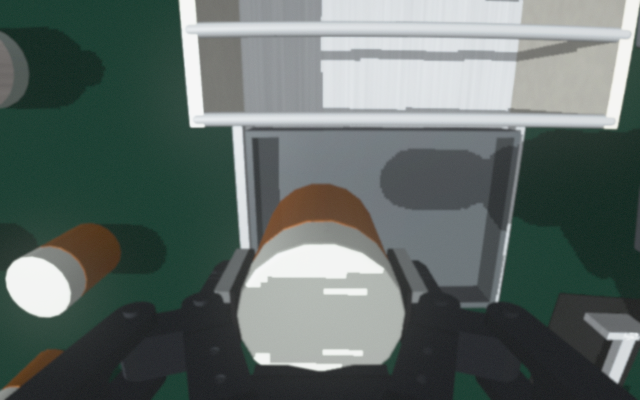

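View pics/s12z.png

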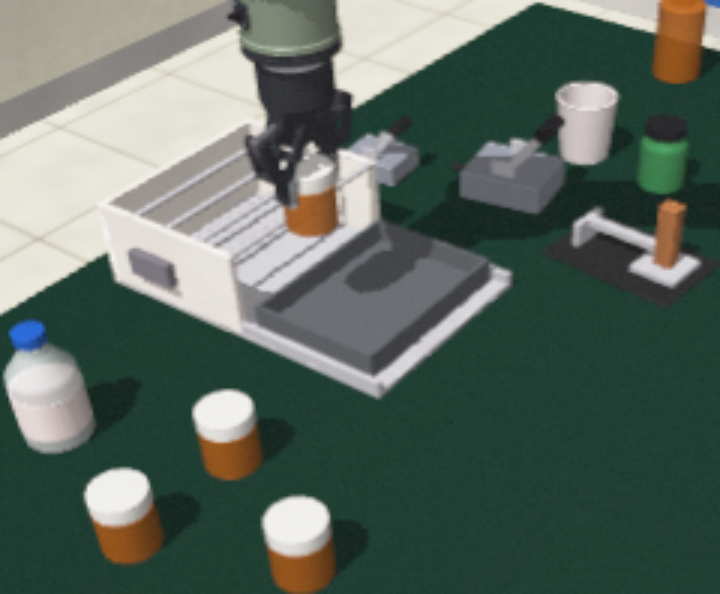

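```bash
python3 - <<'E'
from h import *
c=dict(np.load('pics/w12.npz'))
for p in [(246,128),(523,129),(497,305),(247,250)]: print(p,onz(c,*p,.044).round(4))
for p in [(275,136),(505,137),(477,292)]: print('floor',p,onz(c,*p,.014).round(4))
E
```

```text
(246, 128) [0.6828 0.1158 0.044 ]
(523, 129) [ 0.6866 -0.1044  0.044 ]
(497, 305) [ 0.5265 -0.1084  0.044 ]
(247, 250) [0.5785 0.1192 0.044 ]
floor (275, 136) [0.6735 0.0967 0.014 ]
floor (505, 137) [ 0.6768 -0.1061  0.014 ]
floor (477, 292) [ 0.5223 -0.1026  0.014 ]
```

Request:
servo_tool --pt "1 -2 -15 0 1" --pt "1 -2 -40 0 1" --pt "1 -2 -65 0 1" --pt "1 -2 -90 0 1" --pt "1 -2 -110 0 1" --pt "1 -2 -124 0 1" --pt "1 -2 -130 0 1" --pt "1 -2 -133 0 1" --pt "1 -2 -134 0 1" --pt "1 -2 -134 0 1"

```text
clock: 24.28
position: [0.6406, 0.0543, 0.0541]
tool_rot: [-3.141, -0.001, 0.018]
force: [0.2, -0.2, -1.1]
grip_width: 0.0555
```

Request:
servo_tool --pt "0 0 0 0 -0.5" --pt "0 0 0 0 -0.5" --pt "0 0 0 0 -0.5" --pt "0 0 0 0 -0.5" --pt "0 0 15 0 -0.5" --pt "0 0 40 0 -0.5" --pt "0 0 75 0 -0.5" --pt "0 0 110 0 -0.5" --pt "-10 10 130 0 -1" --pt "-25 30 140 0 -1"

```text
clock: 25.12
position: [0.6168, 0.0821, 0.1966]
tool_rot: [3.141, -0.005, 0.014]
force: [0.6, 0.8, -0.5]
grip_width: 0.0845
```

Request:
servo_tool --pt "-8 25 0 0 -1" --pt "-20 60 0 0 -1" --pt "-30 98 0 0 -1" --pt "-42 136 0 0 -1" --pt "-52 170 0 -0.01 -1" --pt "-60 195 0 -0.014 -1" --pt "-60 203 0 -0.014 -1" --pt "-60 203 -20 -0.014 -1" --pt "-60 203 -40 -0.014 -1" --pt "-60 203 -50 -0.014 -1"

```text
clock: 25.95
position: [0.5546, 0.2866, 0.1414]
tool_rot: [3.141, 0.001, 0.004]
force: [0.3, 0.3, -0.7]
grip_width: 0.0855
```

```bash
python3 lids.py w13; python3 - <<'E'
from h import *
im,c=snap('side','s13')
cv2.imwrite('pics/s13z.png',cv2.resize(im[100:320,160:400],None,fx=3,fy=2.7))
E
```

```text
25.95 [0.5546 0.2866 0.1414] 0.004 [ 0.3  0.3 -0.7] 0.0855
[ 531    0   91  143 1996] [552.3  57.1] [0.6464 0.1592 0.079 ]
[ 275  168   91   88 6343] [320.4 211.2] [0.5577 0.2859 0.079 ]
[  58  171   88   86 5868] [101.9 213.7] [0.5558 0.4196 0.079 ]
[515 241  59  16 336] [535.4 247.1] [0.5339 0.1503 0.079 ]
```

View pics/w13.png

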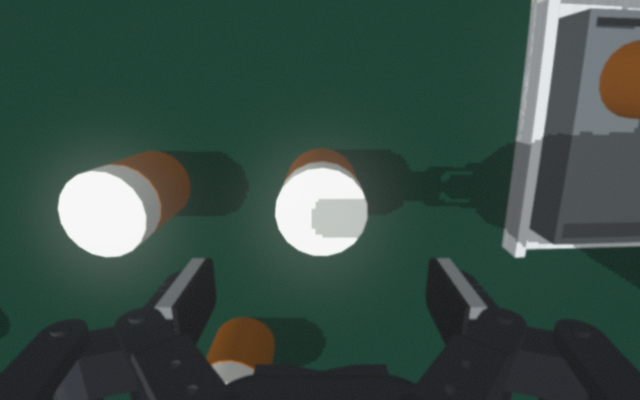

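View pics/s13z.png

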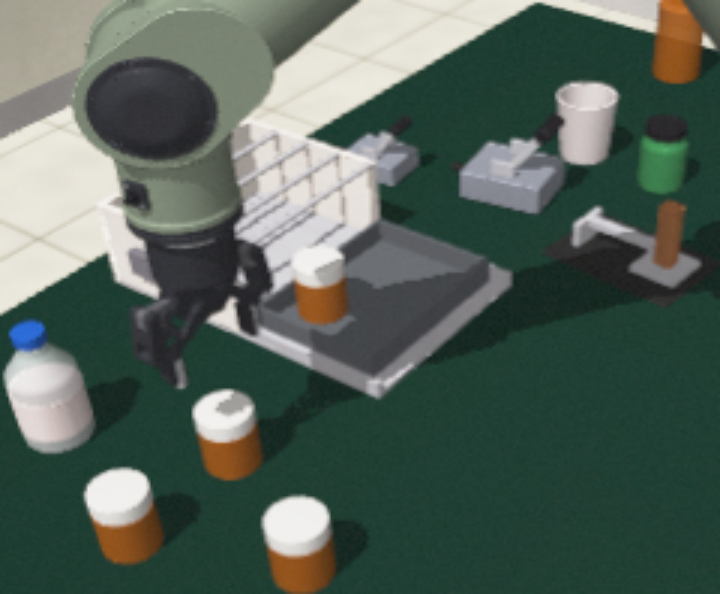

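Request:
servo_tool --pt "2 0 -25 0 -1" --pt "2 0 -50 0 -1" --pt "2 0 -75 0 -1" --pt "2 0 -93 0 -1" --pt "2 0 -102 0 -1" --pt "2 0 -102 0 -1" --pt "2 0 -102 0 1" --pt "2 0 -102 0 1" --pt "2 0 -102 0 1" --pt "2 0 -102 0 1"

```text
clock: 26.88
position: [0.558, 0.2874, 0.0429]
tool_rot: [-3.141, -0.002, 0.003]
force: [-0.5, -1.9, 7.7]
grip_width: 0.055
```

Request:
servo_tool --pt "0 0 0 0 1" --pt "0 0 10 0 1" --pt "0 0 30 0 1" --pt "0 0 60 0 1" --pt "0 0 95 0 1" --pt "0 0 130 0 1" --pt "0 -15 150 0 1" --pt "0 -40 150 0 1" --pt "5 -75 150 0 1" --pt "10 -110 150 0 1"

```text
clock: 27.72
position: [0.567, 0.1766, 0.1931]
tool_rot: [-3.141, -0.002, 0.006]
force: [2.2, -1.2, -2.1]
grip_width: 0.0549
```

Request:
servo_tool --pt "10 -35 0 0 1" --pt "22 -70 0 0 1" --pt "35 -105 0 0 1" --pt "48 -140 0 0 1" --pt "60 -175 0 0.01 1" --pt "70 -205 0 0.018 1" --pt "75 -220 0 0.018 1" --pt "75 -221 0 0.018 1" --pt "75 -221 -20 0.018 1" --pt "75 -221 -40 0.018 1"

```text
clock: 28.55
position: [0.6428, -0.0437, 0.1528]
tool_rot: [-3.141, -0.003, 0.021]
force: [0.3, 0.7, -2.6]
grip_width: 0.0554
```

```bash
python3 lids.py w14 .093
```

```text
28.55 [ 0.6428 -0.0437  0.1528] 0.021 [ 0.3  0.7 -2.6] 0.0554
[ 185    0  227   12 2558] [296.4   5.2] [ 0.7579 -0.0297  0.093 ]
[    0     0   489   138 10134] [288.6  69.9] [ 0.726  -0.0257  0.093 ]
[ 187   31  223   18 3577] [297.5  39.1] [ 0.7415 -0.0304  0.093 ]
[  188    58   221    56 11453] [299.7  85.6] [ 0.718  -0.0317  0.093 ]
[ 113  175   90   87 6015] [157.6 217.7] [0.6409 0.0536 0.093 ]
[ 249  240  128   43 3119] [311.2 260.1] [ 0.6152 -0.0392  0.093 ]
[ 257  345  116   25 1156] [306.6 359.4] [ 0.5409 -0.0368  0.093 ]
```

View pics/w14.png

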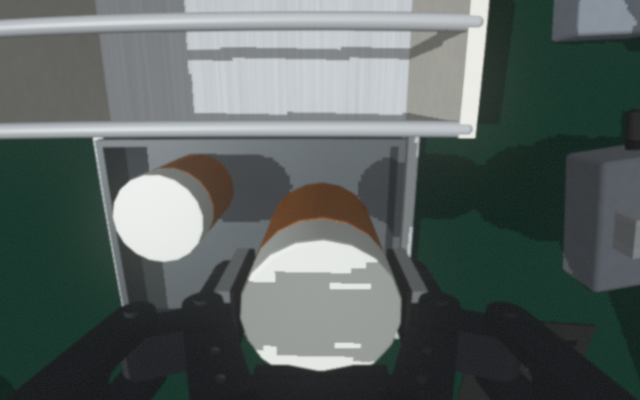

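Request:
servo_tool --pt "-1 -1 -20 0 1" --pt "-1 -1 -45 0 1" --pt "-1 -1 -66 0 1" --pt "-1 -1 -82 0 1" --pt "-1 -1 -90 0 1" --pt "-1 -1 -93 0 1" --pt "-1 -1 -95 0 1" --pt "-1 -1 -95 0 1" --pt "-1 -1 -95 0 1" --pt "-1 -1 -95 0 1"

```text
clock: 29.43
position: [0.6416, -0.0449, 0.0572]
tool_rot: [3.142, -0.001, 0.022]
force: [0.1, -0.6, -1.9]
grip_width: 0.0552
```

Request:
servo_tool --pt "0 0 0 0 -0.5" --pt "0 0 0 0 -0.5" --pt "0 0 0 0 -0.5" --pt "0 0 0 0 -0.5" --pt "0 0 15 0 -0.5" --pt "0 0 40 0 -0.5" --pt "0 0 75 0 -0.5" --pt "0 0 110 0 -0.5" --pt "-5 10 130 0 -1" --pt "-10 35 140 0 -1"

```text
clock: 30.27
position: [0.6322, -0.0131, 0.1996]
tool_rot: [3.14, -0.004, 0.017]
force: [0.8, -0.1, -0.7]
grip_width: 0.0845
```

Request:
servo_tool --pt "-5 38 0 0 -1" --pt "-10 76 0 0 -1" --pt "-15 115 0 0 -1" --pt "-20 154 0 0 -1" --pt "-25 192 0 0 -1" --pt "-35 230 0 0 -1" --pt "-45 268 0 0 -1" --pt "-55 306 0 0 -1" --pt "-65 345 0 0 -1" --pt "-75 383 0 0 -1"

```text
clock: 31.1
position: [0.5553, 0.375, 0.1964]
tool_rot: [-3.141, -0.0, 0.022]
force: [1.8, -0.6, -0.1]
grip_width: 0.0856
```

```bash
python3 lids.py w15 .079
```

```text
31.1 [0.5553 0.375  0.1964] 0.022 [ 1.8 -0.6 -0.1] 0.0856
[ 559    0   81  238 5843] [602.1  94.9] [0.6321 0.1733 0.079 ]
[ 222  151   77   78 4674] [260.8 189.6] [0.5566 0.419  0.079 ]
[ 305  322   66   50 2602] [336.2 347.3] [0.4171 0.3581 0.079 ]
[  0 326  29  46 776] [ 10.  344.8] [0.4071 0.6525 0.079 ]
```

Request:
servo_tool --pt "1 25 0 -0.02 -1" --pt "1 45 -20 -0.02 -1" --pt "1 45 -50 -0.02 -1" --pt "1 45 -80 -0.02 -1" --pt "1 45 -110 -0.02 -1" --pt "1 45 -135 -0.02 -1" --pt "1 45 -150 -0.02 -1" --pt "1 45 -156 -0.02 -1" --pt "1 45 -156 -0.02 -1" --pt "1 45 -156 -0.02 -1"

```text
clock: 31.98
position: [0.5577, 0.4185, 0.0414]
tool_rot: [-3.141, -0.001, 0.002]
force: [0.7, -0.2, 0.9]
grip_width: 0.0855
```

Request:
servo_tool --pt "0 0 0 0 1" --pt "0 0 0 0 1" --pt "0 0 0 0 1" --pt "0 0 0 0 1" --pt "0 0 0 0 1" --pt "0 0 10 0 1" --pt "0 0 30 0 1" --pt "0 0 60 0 1" --pt "0 0 95 0 1" --pt "0 0 130 0 1"

```text
clock: 32.82
position: [0.5568, 0.4178, 0.1723]
tool_rot: [3.141, 0.0, 0.002]
force: [0.8, 0.4, -1.7]
grip_width: 0.055
```

Request:
servo_tool --pt "0 -15 20 0 1" --pt "0 -40 25 0 1" --pt "0 -75 25 0 1" --pt "0 -110 25 0 1" --pt "0 -145 25 0 1" --pt "2 -180 25 0 1" --pt "4 -215 25 0 1" --pt "6 -250 25 0 1" --pt "7 -285 25 0 1" --pt "7 -320 25 0 1"

```text
clock: 33.65
position: [0.5641, 0.0964, 0.1962]
tool_rot: [-3.141, -0.001, 0.002]
force: [1.1, 0.1, -1.4]
grip_width: 0.0552
```

Request:
servo_tool --pt "0 -15 0 0.005 1" --pt "0 -32 0 0.016 1" --pt "0 -42 0 0.016 1" --pt "0 -42 -25 0.016 1" --pt "0 -42 -55 0.016 1" --pt "0 -42 -85 0.016 1" --pt "0 -42 -110 0.016 1" --pt "0 -42 -128 0.016 1" --pt "0 -42 -136 0.016 1" --pt "0 -42 -139 0.016 1"

```text
clock: 34.48
position: [0.5638, 0.0565, 0.0557]
tool_rot: [3.142, 0.001, 0.018]
force: [-3.3, -1.7, 20.4]
grip_width: 0.0553
```

Request:
servo_tool --pt "0 0 -1 0 1" --pt "0 0 -1 0 -0.5" --pt "0 0 -1 0 -0.5" --pt "0 0 -1 0 -0.5" --pt "0 0 -1 0 -0.5" --pt "0 0 15 0 -0.5" --pt "0 0 40 0 -0.5" --pt "0 0 75 0 -0.5" --pt "0 0 110 0 -0.5" --pt "-15 10 140 0 -1"

```text
clock: 35.32
position: [0.5508, 0.0646, 0.1987]
tool_rot: [3.141, -0.002, 0.015]
force: [-0.2, 0.3, -0.4]
grip_width: 0.0741
```

Request:
servo_tool --pt "-10 30 0 0 -1" --pt "-25 65 0 0 -1" --pt "-40 100 0 0 -1" --pt "-55 135 0 0 -1" --pt "-70 170 0 -0.01 -1" --pt "-85 205 0 -0.018 -1" --pt "-100 235 0 -0.018 -1" --pt "-110 250 0 -0.018 -1" --pt "-120 260 0 -0.018 -1" --pt "-130 270 0 -0.018 -1"

```text
clock: 36.15
position: [0.4184, 0.3371, 0.1965]
tool_rot: [-3.141, -0.0, 0.001]
force: [-0.2, 0.6, -0.4]
grip_width: 0.0857
```

```bash
python3 lids.py w16 .079;  python3 - <<'E'
from h import *
im,c=snap('side','s16')
cv2.imwrite('pics/s16z.png',cv2.resize(im[100:320,160:400],None,fx=3,fy=2.7))
E
```

```text
36.15 [0.4184 0.3371 0.1965] 0.001 [-0.2  0.6 -0.4] 0.0857
[ 547    0   93   86 4090] [582.9  54.8] [0.5177 0.1533 0.079 ]
[ 600    0   40   57 1174] [615.2  35.6] [0.5311 0.1315 0.079 ]
[ 257  171   76   77 4551] [295.2 209.5] [0.4049 0.3557 0.079 ]
[155 258  49  61 835] [177.3 288. ] [0.3372 0.4541 0.079 ]
[438 258  49  61 836] [463.6 288. ] [0.3369 0.2191 0.079 ]
```

View pics/s16z.png

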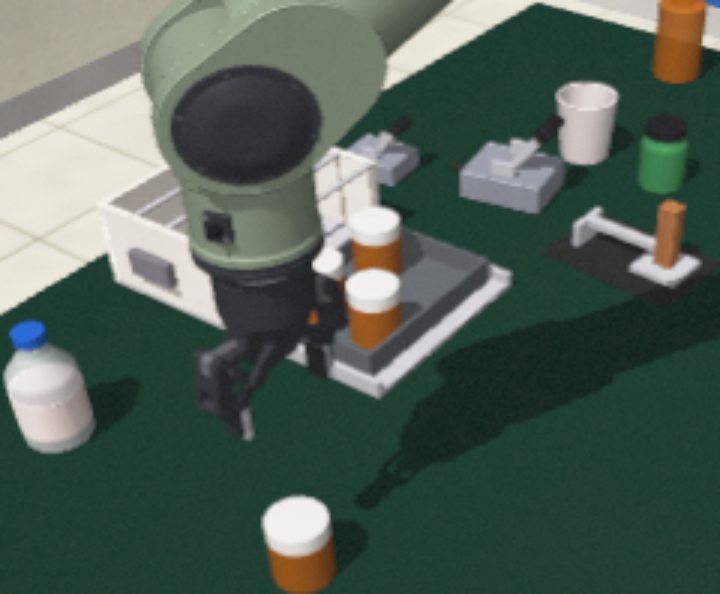

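View pics/w16.png

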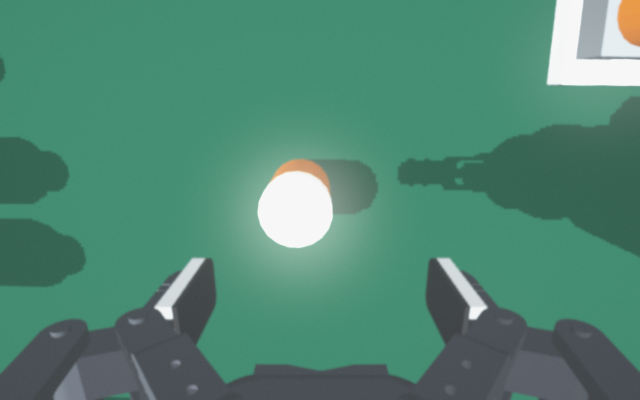

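Request:
servo_tool --pt "-8 10 0 0 -1" --pt "-15 19 -20 0 -1" --pt "-15 19 -50 0 -1" --pt "-15 19 -80 0 -1" --pt "-15 19 -110 0 -1" --pt "-15 19 -135 0 -1" --pt "-15 19 -149 0 -1" --pt "-15 19 -154 0 -1" --pt "-15 19 -154 0 -1" --pt "-15 19 -154 0 -1"

```text
clock: 37.08
position: [0.4047, 0.3551, 0.043]
tool_rot: [-3.141, -0.0, -0.001]
force: [-0.1, 0.3, -0.5]
grip_width: 0.0853
```

Request:
servo_tool --pt "0 0 0 0 1" --pt "0 0 0 0 1" --pt "0 0 0 0 1" --pt "0 0 0 0 1" --pt "0 0 0 0 1" --pt "0 0 10 0 1" --pt "0 0 30 0 1" --pt "0 0 60 0 1" --pt "0 0 95 0 1" --pt "0 0 130 0 1"

```text
clock: 37.92
position: [0.4037, 0.3547, 0.1744]
tool_rot: [3.141, 0.0, -0.0]
force: [0.3, 1.4, -1.0]
grip_width: 0.0545
```

Request:
servo_tool --pt "10 -15 30 0 1" --pt "20 -40 40 0 1" --pt "30 -75 40 0 1" --pt "45 -110 40 0 1" --pt "60 -145 40 0 1" --pt "75 -180 40 0 1" --pt "90 -215 40 0 1" --pt "105 -250 40 0 1" --pt "120 -285 40 0 1" --pt "135 -320 40 0 1"

```text
clock: 38.75
position: [0.5394, 0.0332, 0.2133]
tool_rot: [-3.141, -0.001, -0.0]
force: [1.2, 0.2, -1.2]
grip_width: 0.0548
```

Request:
servo_tool --pt "10 -25 0 0.005 1" --pt "20 -55 0 0.016 1" --pt "27 -75 0 0.018 1" --pt "27 -79 0 0.018 1" --pt "27 -79 -10 0.018 1" --pt "27 -79 -30 0.018 1" --pt "27 -79 -50 0.018 1" --pt "27 -79 -60 0.018 1" --pt "27 -79 -60 0.018 1" --pt "27 -79 -60 0.018 1"

```text
clock: 39.58
position: [0.5659, -0.0431, 0.1523]
tool_rot: [-3.141, 0.001, 0.019]
force: [-0.2, -0.2, -1.7]
grip_width: 0.0551
```

```bash
python3 lids.py w17 .093
```

```text
39.5833 [ 0.5659 -0.0431  0.1523] 0.019 [-0.2 -0.2 -1.7] 0.0551
[ 188    0  226    6 1027] [298.5   1.9] [ 0.6823 -0.0306  0.093 ]
[  95   31   98  104 7983] [143.9  82.5] [0.6419 0.0534 0.093 ]
[ 276   32  101  105 8395] [326.3  84. ] [ 0.6419 -0.0456  0.093 ]
[ 110  178   90   85 5929] [154.8 220.2] [0.5626 0.0558 0.093 ]
[ 251  242  127   38 2551] [313.  259.4] [ 0.5388 -0.0396  0.093 ]
[319 281  56  11 307] [345.4 284.4] [ 0.5219 -0.0602  0.093 ]
[550 287  31  52 593] [568. 309.] [ 0.5043 -0.209   0.093 ]
[ 256  344  101   26 1284] [304.3 358.4] [ 0.4647 -0.0344  0.093 ]
```

View pics/w17.png

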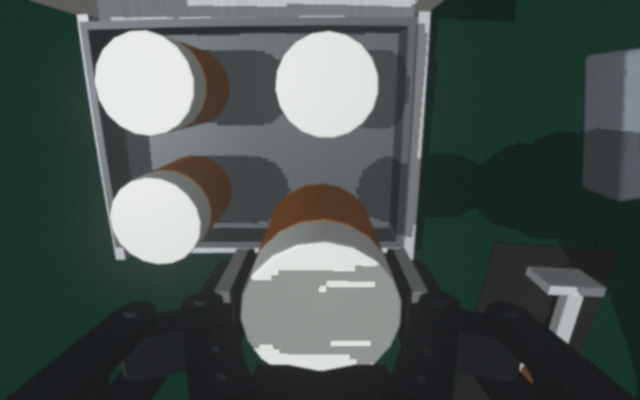

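Request:
servo_tool --pt "0 -2 -20 0 1" --pt "0 -2 -45 0 1" --pt "0 -2 -66 0 1" --pt "0 -2 -82 0 1" --pt "0 -2 -90 0 1" --pt "0 -2 -93 0 1" --pt "0 -2 -94 0 1" --pt "0 -2 -95 0 1" --pt "0 -2 -95 0 1" --pt "0 -2 -95 0 1"

```text
clock: 40.47
position: [0.5666, -0.0459, 0.0581]
tool_rot: [-3.142, -0.001, 0.018]
force: [-0.2, -0.4, -2.5]
grip_width: 0.055
```

Request:
servo_tool --pt "0 0 0 0 -0.5" --pt "0 0 0 0 -0.5" --pt "0 0 0 0 -0.5" --pt "0 0 0 0 -0.5" --pt "0 0 15 0 -0.5" --pt "0 0 40 0 -0.5" --pt "0 0 75 0 -0.5" --pt "0 0 110 0 -0.5" --pt "-15 -10 140 0 -0.4" --pt "-30 -30 140 0 -0.4"

```text
clock: 41.3
position: [0.5385, -0.0743, 0.2025]
tool_rot: [-3.141, -0.008, 0.021]
force: [1.4, -0.8, 0.4]
grip_width: 0.0599
```

Request:
servo_tool --pt "-15 -20 0 -0.01 -0.4" --pt "-35 -45 0 -0.03 -0.4" --pt "-60 -75 0 -0.05 -0.4" --pt "-85 -105 0 -0.068 -0.4" --pt "-110 -130 0 -0.068 -0.4" --pt "-135 -150 0 -0.068 -0.4" --pt "-155 -165 0 -0.068 -0.4" --pt "-162 -178 0 -0.068 -0.4" --pt "-162 -178 0 -0.068 -0.4" --pt "-162 -178 0 -0.068 -0.4"

```text
clock: 42.13
position: [0.374, -0.2543, 0.1974]
tool_rot: [3.142, -0.0, -0.052]
force: [0.6, 0.5, -0.1]
grip_width: 0.0599
```

```bash
python3 lids.py w18 .103;python3 - <<'E'
from h import *
im,c=snap('side','s18')
cv2.imwrite('pics/s18z.png',cv2.resize(im[100:320,160:400],None,fx=3,fy=2.7))
c=dict(np.load('pics/w18.npz')); print(proj(c,[.375,-.252,.103]))
E
```

```text
42.1333 [ 0.374  -0.2543  0.1974] -0.052 [ 0.6  0.5 -0.1] 0.0599
[  0   0  76  10 313] [32.6  3.4] [ 0.5113 -0.0835  0.103 ]
[   0    0  152   51 4072] [76.4 27.3] [ 0.4948 -0.1093  0.103 ]
[ 285   34   67  170 5665] [317.3 125.4] [ 0.4252 -0.2557  0.103 ]
(np.float64(316.03145144779023), np.float64(199.90590201138832))
```

View pics/w18.png

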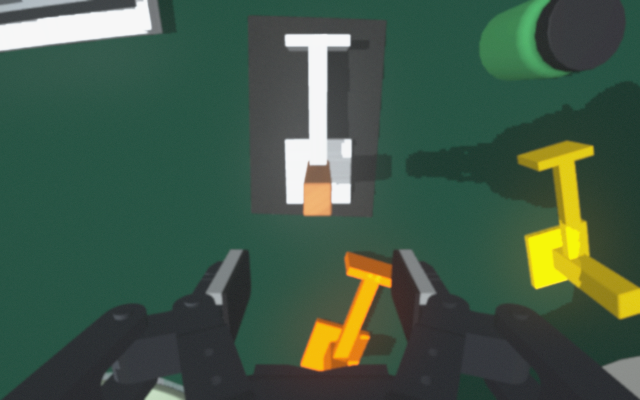

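View pics/s18z.png

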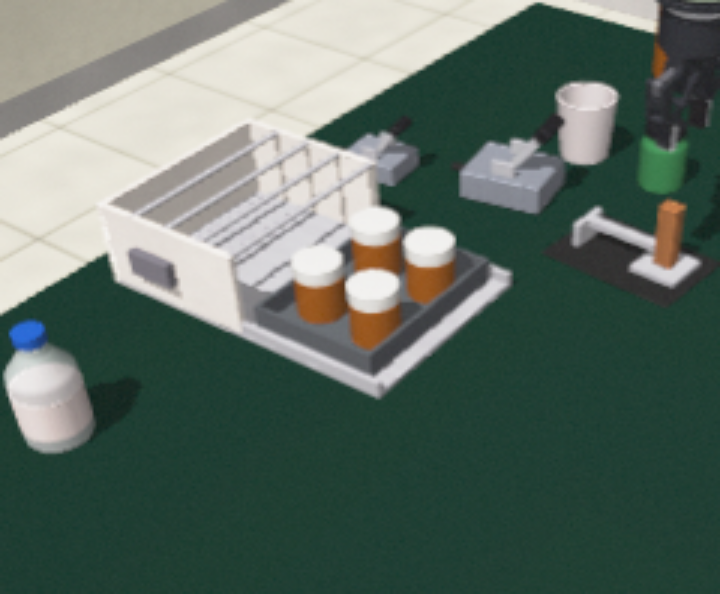

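Request:
servo_tool --pt "2 2 -20 0 -0.4" --pt "2 2 -45 0 -0.4" --pt "2 2 -70 0 -0.4" --pt "2 2 -95 0 -0.4" --pt "2 2 -115 0 -0.4" --pt "2 2 -130 0 -0.4" --pt "2 2 -139 0 -0.4" --pt "2 2 -139 0 -0.4" --pt "2 2 -139 0 1" --pt "2 2 -139 0 1" --squeeze 60

```text
clock: 43.07
position: [0.3767, -0.2519, 0.059]
tool_rot: [3.141, -0.001, -0.05]
force: [-0.5, -1.0, -0.1]
grip_width: 0.0366
```

Request:
servo_tool --pt "0 0 0 0 1" --pt "0 0 0 0 1" --pt "0 0 0 0 1" --pt "0 0 0 0 1" --pt "0 0 5 0 1" --pt "0 0 15 0 1" --pt "0 0 30 0 1" --pt "0 0 30 0 1" --pt "0 0 30 0 1" --pt "0 0 30 0 1"

```text
clock: 43.9
position: [0.3762, -0.2519, 0.0884]
tool_rot: [3.141, -0.0, -0.05]
force: [0.1, 1.1, -2.7]
grip_width: 0.0193
```

```bash
python3 lids.py w19 .103
```

```text
43.9 [ 0.3762 -0.2519  0.0884] -0.05 [ 0.1  1.1 -2.7] 0.0193
[  0   0  66  16 722] [26.7  5.7] [ 0.4822 -0.1592  0.103 ]
[  261     0   120   256 10407] [311.1 125. ] [ 0.4366 -0.2524  0.103 ]
[362 175  14  26 309] [368.5 186.4] [ 0.4133 -0.2721  0.103 ]
```

View pics/w19.png

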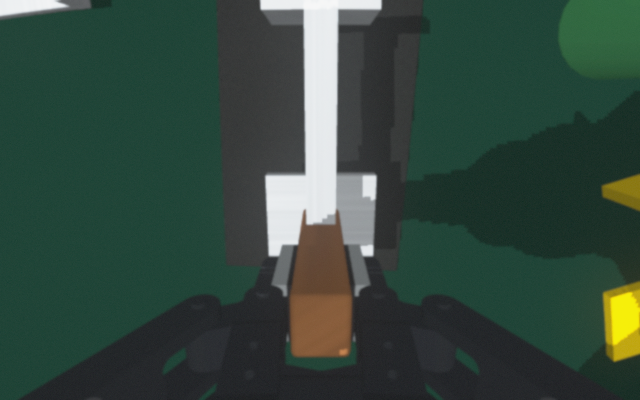

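Request:
servo_tool --pt "2 15 12 0.01 1" --pt "4 42 14 0.02 1" --pt "6 72 14 0.03 1" --pt "9 102 14 0.04 1" --pt "12 132 14 0.05 1" --pt "15 162 14 0.06 1" --pt "18 192 14 0.068 1" --pt "21 220 14 0.068 1" --pt "24 240 14 0.068 1" --pt "25 251 14 0.068 1"

```text
clock: 44.78
position: [0.4012, 0.0017, 0.1018]
tool_rot: [-3.141, 0.0, 0.021]
force: [0.3, 0.2, -2.0]
grip_width: 0.0195
```

```bash
python3 lids.py w20 .103; python3 - <<'E'
from h import *
im,c=snap('side','s20')
cv2.imwrite('pics/s20z.png',cv2.resize(im[100:320,160:400],None,fx=3,fy=2.7))
E
```

```text
44.7833 [0.4012 0.0017 0.1018] 0.021 [ 0.3  0.2 -2. ] 0.0195
[102   0  18  42 580] [110.7  20.4] [0.4975 0.08   0.103 ]
[  140     0   373   256 19625] [314.6  78.2] [0.4777 0.0047 0.103 ]
[521   0  18  42 531] [529.1  21.3] [ 0.5    -0.0738  0.103 ]
[361 176  15  33 436] [368.1 191.2] [ 0.4342 -0.0177  0.103 ]
```

View pics/w20.png

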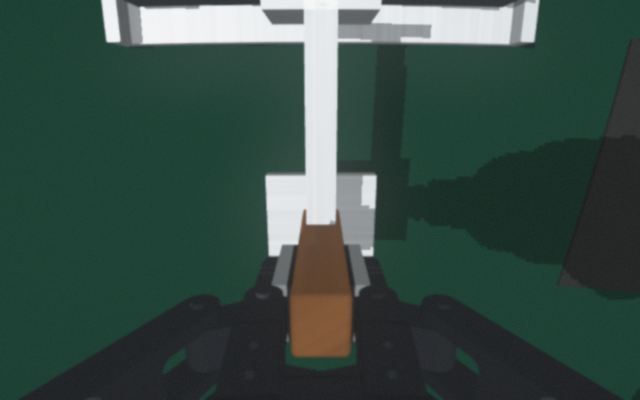

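View pics/s20z.png

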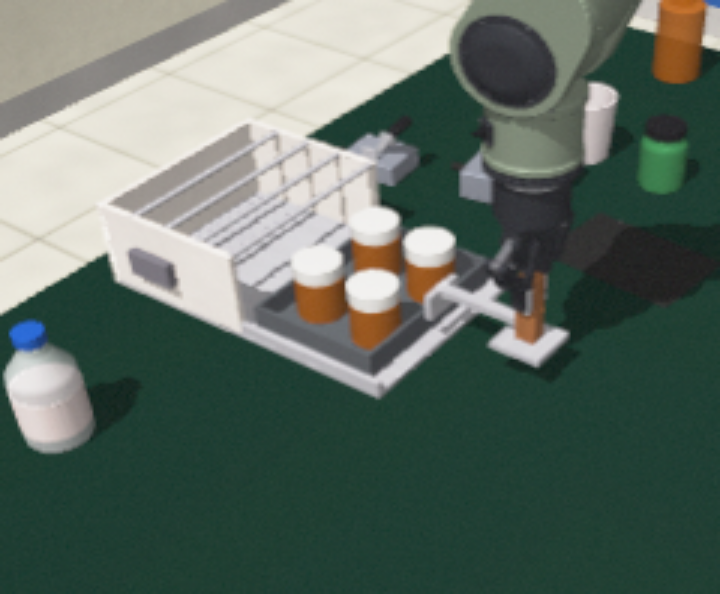

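```bash
python3 - <<'E'
from h import *
c=dict(np.load('pics/w20.npz'))
for p in [(200,5),(430,6)]: print(onz(c,*p,.044),onz(c,*p,.014))
print(onz(c,200,43,.008),onz(c,430,43,.008),onz(c,320,9,.081))
E
```

```text
[0.5153119  0.06470933 0.044     ] [0.52180305 0.0740387  0.014     ]
[ 0.51691473 -0.05264953  0.044     ] [ 0.52364574 -0.06088247  0.014     ]
[0.50145022 0.07714266 0.008     ] [ 0.50397929 -0.06437144  0.008     ] [0.50623808 0.00322841 0.081     ]
```

Request:
servo_tool --pt "-1 0 -4 0 1" --pt "-1 0 -9 0 1" --pt "-1 0 -14 0 1" --pt "-1 0 -19 0 1" --pt "-1 0 -24 0 1" --pt "-1 0 -28 0 1" --pt "-1 0 -30 0 1" --pt "-1 0 -30 0 1" --pt "-1 0 -30 0 1" --pt "-1 0 -30 0 1"

```text
clock: 45.72
position: [0.4002, -0.0009, 0.0724]
tool_rot: [-3.142, -0.0, 0.018]
force: [0.6, 0.4, -1.8]
grip_width: 0.0191
```

Request:
servo_tool --pt "2 0 0 0 1" --pt "4 0 0 0 1" --pt "6 0 0 0 1" --pt "8 0 0 0 1" --pt "11 0 0 0 1" --pt "15 0 0 0 1" --pt "19 0 0 0 1" --pt "24 0 0 0 1" --pt "29 0 0 0 1" --pt "34 0 0 0 1"

```text
clock: 46.55
position: [0.4346, -0.0008, 0.0722]
tool_rot: [-3.141, 0.0, 0.018]
force: [-3.7, 0.9, -2.1]
grip_width: 0.0197
```

```bash
python3 - <<'E'
from h import *
o=bot.observe(); print(o['position'],o['force'],o['tool_rot'])
im,c=snap('side','s21')
cv2.imwrite('pics/s21z.png',cv2.resize(im[100:320,160:400],None,fx=3,fy=2.7))
E
```

```text
[ 0.43457756 -0.00078101  0.07215533] [-3.69331681  0.93216374 -2.09932469] [-3.14149702e+00  2.96796981e-04  1.79876155e-02]
```

View pics/s21z.png

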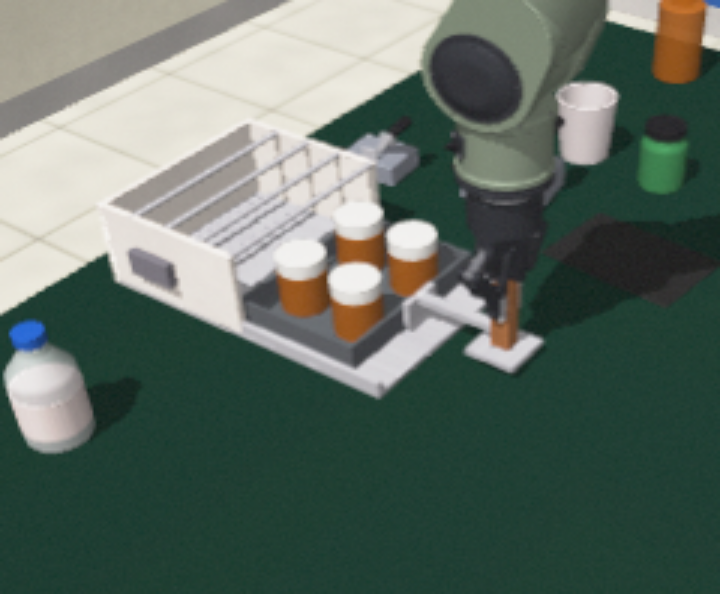

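Request:
servo_tool --pt "6 0 0 0 1" --pt "13 0 0 0 1" --pt "20 0 0 0 1" --pt "27 1 0 0 1" --pt "34 1 0 0 1" --pt "41 1 0 0 1" --pt "48 1 0 0 1" --pt "55 1 0 0 1" --pt "62 1 0 0 1" --pt "69 1 0 0 1"

```text
clock: 47.43
position: [0.5038, 0.0003, 0.0722]
tool_rot: [-3.141, 0.0, 0.018]
force: [-2.6, 2.3, -2.5]
grip_width: 0.0196
```

Request:
servo_tool --pt "7 0 0 0 1" --pt "14 0 0 0 1" --pt "21 0 0 0 1" --pt "28 1 0 0 1" --pt "35 1 0 0 1" --pt "42 1 0 0 1" --pt "49 1 0 0 1" --pt "56 1 0 0 1" --pt "62 1 0 0 1" --pt "68 1 0 0 1"

```text
clock: 48.27
position: [0.5718, 0.0012, 0.0722]
tool_rot: [-3.141, -0.0, 0.018]
force: [-2.6, 1.7, -1.3]
grip_width: 0.0196
```

Request:
servo_tool --pt "5 0 0 0 1" --pt "9 0 0 0 1" --pt "12 0 0 0 1" --pt "15 0 0 0 1" --pt "17 0 0 0 1" --pt "19 0 0 0 1" --pt "21 0 0 0 1" --pt "23 0 0 0 1" --pt "23 0 0 0 1" --pt "23 0 0 0 1"

```text
clock: 49.1
position: [0.5946, 0.0009, 0.0723]
tool_rot: [3.141, -0.001, 0.017]
force: [-0.3, 0.4, -2.5]
grip_width: 0.0194
```

```bash
python3 - <<'E'
from h import *
o=bot.observe(); print(o['position'],o['force'],o['tool_rot'])
im,c=snap('side','s22')
cv2.imwrite('pics/s22z.png',cv2.resize(im[100:320,160:400],None,fx=3,fy=2.7))
E
```

```text
[0.59455924 0.00089179 0.07233951] [-0.34625048  0.35379724 -2.52121766] [ 3.14144178e+00 -8.59749145e-04  1.73846413e-02]
```

View pics/s22z.png

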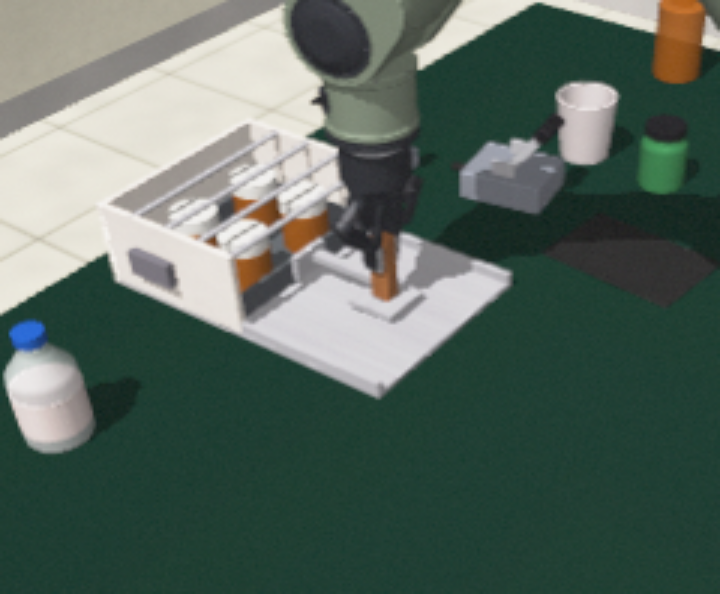

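Request:
servo_tool --pt "1 0 0 0 1" --pt "2 0 0 0 1" --pt "3 0 0 0 1" --pt "4 0 0 0 1" --pt "5 0 0 0 1" --pt "6 0 0 0 1" --pt "7 0 0 0 1" --pt "7 0 0 0 1" --pt "7 0 0 0 1" --pt "7 0 0 0 1"

```text
clock: 49.98
position: [0.5999, 0.0009, 0.0719]
tool_rot: [3.141, 0.003, 0.018]
force: [-9.3, -0.6, 1.7]
grip_width: 0.0193
```

Request:
servo_tool --pt "1 0 0 0 1" --pt "1 0 0 0 1" --pt "2 0 0 0 1" --pt "2 0 0 0 1" --pt "2 0 0 0 1" --pt "2 0 0 0 1" --pt "1 0 0 0 1" --pt "0 0 0 0 1" --pt "-2 0 0 0 1" --pt "-4 0 0 0 1"

```text
clock: 50.82
position: [0.5975, 0.0012, 0.0723]
tool_rot: [-3.141, -0.001, 0.018]
force: [-0.3, -0.5, -2.6]
grip_width: 0.0196
```

Request:
servo_tool --pt "-6 0 0 0 1" --pt "-16 0 0 0 1" --pt "-30 0 0 0 1" --pt "-50 0 0 0 1" --pt "-75 0 5 0 1" --pt "-100 0 15 0 1" --pt "-125 0 25 0 1" --pt "-145 0 35 0 1" --pt "-155 0 40 0 1" --pt "-160 0 42 0 1"

```text
clock: 51.65
position: [0.4366, 0.0011, 0.1151]
tool_rot: [-3.141, -0.001, 0.018]
force: [1.1, 1.2, -2.2]
grip_width: 0.0191
```

```bash
python3 - <<'E'
from h import *
o=bot.observe(); print(o['position'],o['force'],o['tool_rot'])
im,c=snap('side','s23')
cv2.imwrite('pics/s23z.png',cv2.resize(im[130:260,190:340],None,fx=5,fy=4.5,interpolation=cv2.INTER_CUBIC))
E
```

```text
[0.43655364 0.0011499  0.11514703] [ 1.12225063  1.24350188 -2.16145242] [-3.14134479e+00 -1.43956553e-03  1.78574615e-02]
```

View pics/s23z.png

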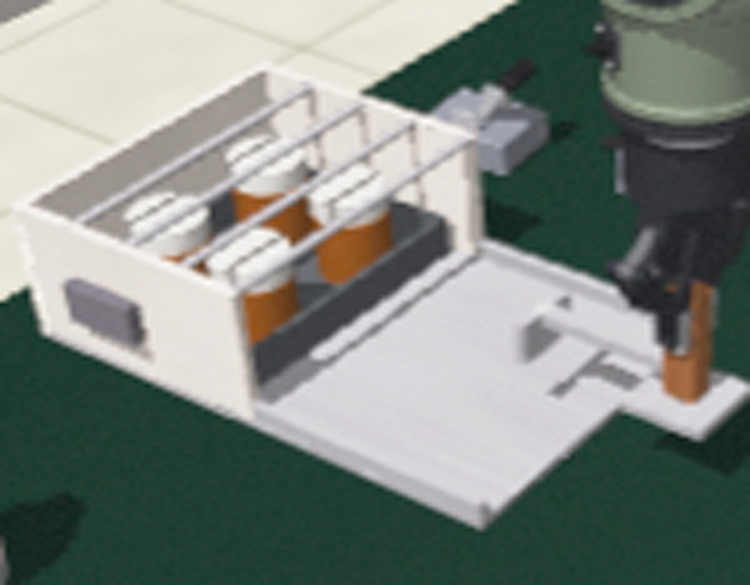

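Request:
servo_tool --pt "0 -20 0 -0.01 1" --pt "0 -50 0 -0.02 1" --pt "-5 -85 0 -0.03 1" --pt "-12 -120 0 -0.04 1" --pt "-20 -155 0 -0.05 1" --pt "-32 -190 0 -0.068 1" --pt "-45 -220 0 -0.068 1" --pt "-55 -242 0 -0.068 1" --pt "-60 -253 0 -0.068 1" --pt "-60 -253 0 -0.068 1"

```text
clock: 52.53
position: [0.3765, -0.255, 0.1138]
tool_rot: [3.141, -0.0, -0.054]
force: [-1.0, -0.9, -2.2]
grip_width: 0.0193
```

Request:
servo_tool --pt "0 0 -10 0 1" --pt "0 0 -22 0 1" --pt "0 0 -34 0 1" --pt "0 0 -44 0 1" --pt "0 0 -50 0 1" --pt "0 0 -53 0 1" --pt "0 0 -55 0 1" --pt "0 0 -56 0 1" --pt "0 0 -56 0 1" --pt "0 0 -56 0 1"

```text
clock: 53.37
position: [0.3774, -0.2517, 0.0591]
tool_rot: [-3.141, -0.001, -0.05]
force: [-5.6, 4.8, 19.8]
grip_width: 0.0191
```

Request:
servo_tool --pt "0 0 1 0 1" --pt "0 0 1 0 -0.3" --pt "0 0 1 0 -0.3" --pt "0 0 1 0 -0.3" --pt "0 0 1 0 -0.3" --pt "0 0 12 0 -0.3" --pt "0 0 35 0 -0.3" --pt "0 0 70 0 -0.3" --pt "0 0 105 0 -0.3" --pt "0 0 140 0 -0.3"

```text
clock: 54.2
position: [0.3767, -0.2517, 0.1998]
tool_rot: [-3.141, 0.001, -0.05]
force: [0.2, -0.0, 0.6]
grip_width: 0.0555
```

```bash
python3 lids.py w24; python3 - <<'E'
from h import *
im,c=snap('side','s24')
cv2.imwrite('pics/s24z.png',cv2.resize(im[100:260,190:420],None,fx=3.4,fy=3.4,interpolation=cv2.INTER_CUBIC))
E
```

```text
54.2 [ 0.3767 -0.2517  0.1998] -0.05 [ 0.2 -0.   0.6] 0.0555
[   0    0  156   53 6799] [71.2 22. ] [ 0.5066 -0.0869  0.079 ]
[ 289   37   64  167 3987] [313.9 115.1] [ 0.4331 -0.2506  0.079 ]
[336 183  17  21 330] [343.8 193.4] [ 0.374 -0.27   0.079]
```

View pics/w24.png

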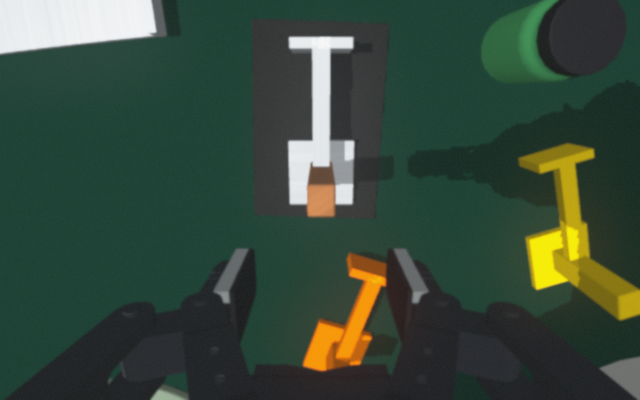

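View pics/s24z.png

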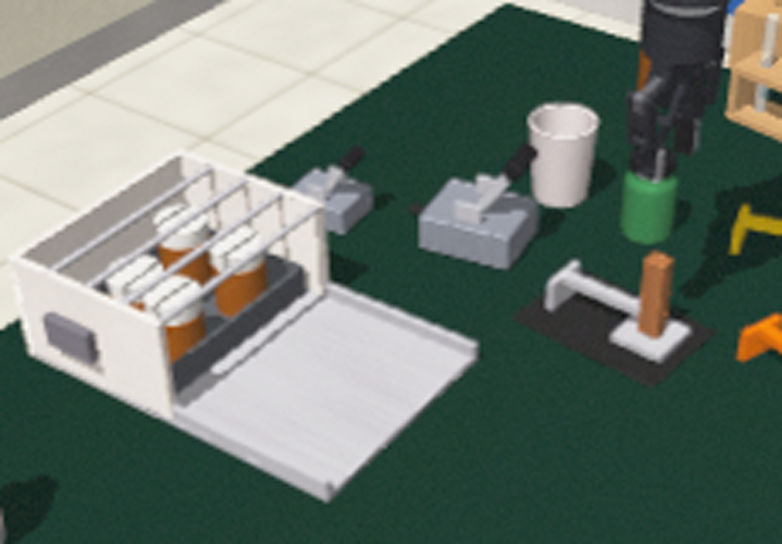

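Request:
servo_tool --pt "15 -7 10 0 1" --pt "40 -18 10 0.02 1" --pt "70 -32 10 0.05 1" --pt "100 -45 10 0.05 1" --pt "130 -58 10 0.05 1" --pt "150 -68 10 0.05 1" --pt "156 -70 0 0.05 1" --pt "156 -70 -20 0.05 1" --pt "156 -70 -45 0.05 1" --pt "156 -70 -65 0.05 1"

```text
clock: 55.13
position: [0.5324, -0.3215, 0.1311]
tool_rot: [-3.141, 0.001, -0.0]
force: [0.5, -0.8, -0.0]
grip_width: 0.0001
```

```bash
python3 lids.py w25
```

```text
55.1333 [ 0.5324 -0.3215  0.1311] -0.0 [ 0.5 -0.8 -0. ] 0.0001
[   0    0   60  229 7823] [ 19.7 136.3] [ 0.5829 -0.1545  0.079 ]
[  205     0   149   135 12627] [278.1  54.2] [ 0.6229 -0.3008  0.079 ]
[ 488    8  152  160 2534] [543.6  65.1] [ 0.6187 -0.4386  0.079 ]
[508  74  16  46 503] [515.9  96.7] [ 0.6024 -0.4258  0.079 ]
[611  88  29  62 420] [629.  124.9] [ 0.5885 -0.493   0.079 ]
[ 198  256   69   39 1184] [232.1 269.5] [ 0.5022 -0.2689  0.079 ]
```

View pics/w25.png

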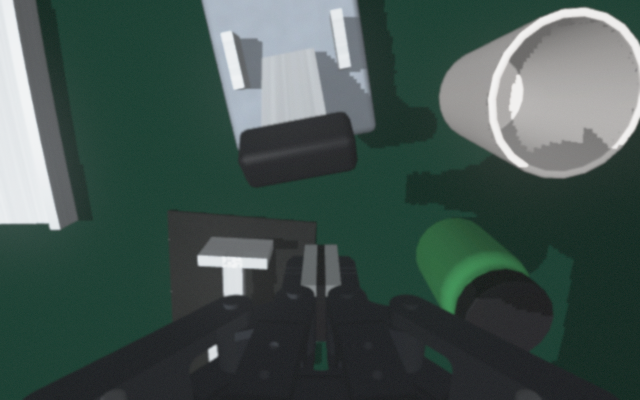

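Request:
servo_tool --pt "0 0 -10 0 1" --pt "0 0 -20 0 1" --pt "0 0 -25 0 1" --pt "8 1 -25 0 1" --pt "18 3 -25 0 1" --pt "30 6 -25 0 1" --pt "42 8 -25 0 1" --pt "54 10 -25 0 1" --pt "66 12 -25 0 1" --pt "78 14 -25 0 1"

```text
clock: 56.02
position: [0.6132, -0.3074, 0.1092]
tool_rot: [3.141, -0.002, 0.0]
force: [0.0, 0.8, 0.2]
grip_width: -0.0
```

Request:
servo_tool --pt "10 2 0 0 1" --pt "20 4 0 0 1" --pt "24 5 0 0 1" --pt "24 5 0 0 1" --pt "24 5 10 0 1" --pt "24 5 30 0 1" --pt "24 5 60 0 1" --pt "10 5 95 0 1" --pt "-10 5 130 0 1" --pt "-40 5 160 0 1"

```text
clock: 56.85
position: [0.5716, -0.3028, 0.2705]
tool_rot: [3.141, -0.002, 0.0]
force: [0.7, -0.3, 1.3]
grip_width: 0.0001
```

Request:
servo_tool --pt "-30 0 20 0 1" --pt "-60 10 30 0 1" --pt "-80 40 30 0 1" --pt "-80 70 30 0 1" --pt "-80 100 30 0 1" --pt "-80 100 30 0 1" --pt "-80 100 30 0 1" --pt "-80 100 30 0 1" --pt "-80 100 30 0 1" --pt "-80 100 30 0 1"

```text
clock: 57.68
position: [0.4914, -0.2039, 0.2977]
tool_rot: [3.141, 0.0, -0.002]
force: [-0.7, 0.1, 0.3]
grip_width: 0.0001
```

```bash
python3 - <<'E'
from h import *
o=bot.observe(); print(o['position'],o['force'],o['clock'])
im,c=snap('side','s26')
cv2.imwrite('pics/s26z.png',cv2.resize(im[100:260,190:420],None,fx=3.4,fy=3.4,interpolation=cv2.INTER_CUBIC))
im,c=snap('wrist','w26')
im,c=snap('scene','c26')
E
```

```text
[ 0.49138956 -0.20389065  0.29774146] [-0.71604579  0.12143082  0.25789806] 57.6833
```

View pics/s26z.png

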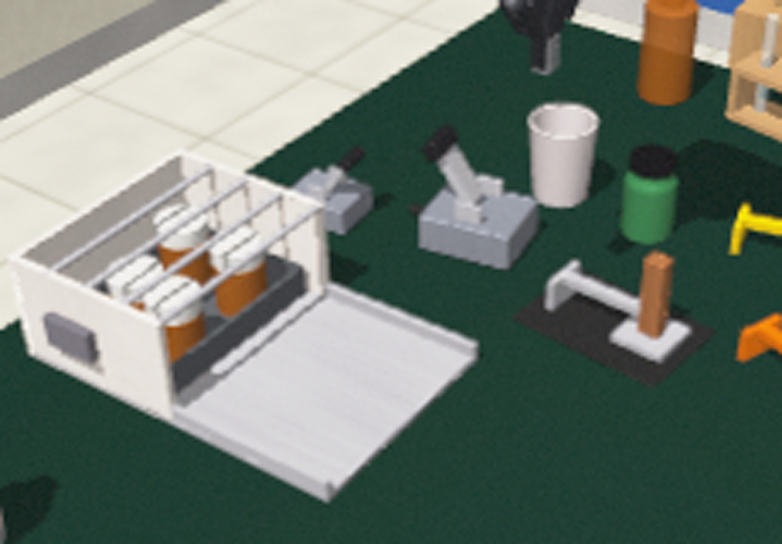

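View pics/w26.png

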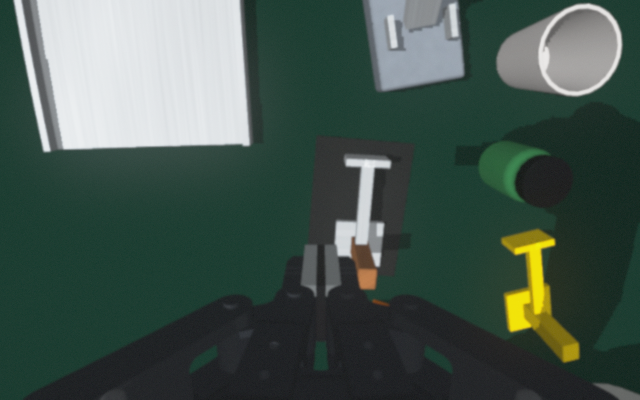

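View pics/c26.png

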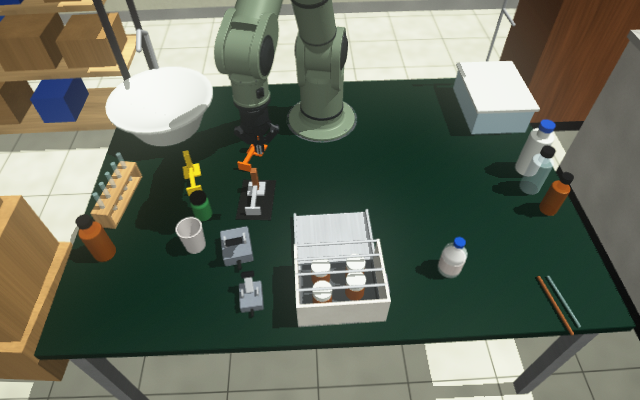

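```bash
python3 - <<'E'
import cv2,numpy as np
a=cv2.imread('pics/side0.png');b=cv2.imread('pics/s26.png')
f=lambda i:cv2.resize(i[150:230,230:300],None,fx=5.5,fy=5.5,interpolation=cv2.INTER_CUBIC)
cv2.imwrite('pics/cmp.png',np.hstack([f(a),f(b)]))
E
```

```text
(no output)
```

View pics/cmp.png

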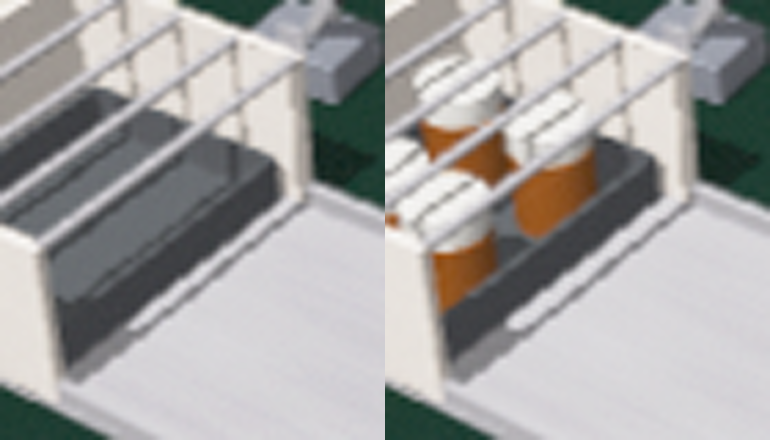

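```bash
python3 -c "
from workcell import bot
print(bot.job_done()); print(bot.observe()['clock'])"
```

```text
the job is handed in; nothing more can be done
None
the job is handed in; nothing more can be done
```

The job is done and handed in at about 58 s on the clock. I flipped the isolator off and hooked the tray out to its stop. All four jars went into the tray, then I pushed it home until it met the stop. The hook went back on its mat, and only then did I flip the isolator on.

Last checks in the side, scene and wrist pictures:
- **Jars:** all four stand upright in the tray under the guard.
- **Tray:** it met the home stop with about 9 N of push. The before-and-after pictures differ by about one pixel; the tray looks slightly deeper than at the start.
- **Isolator:** the lever leans to on, away from the robot.
- **Hook:** it stands on its mat. I felt about 20 N at the wrist while setting it down, but it stood normally after release.
- **Other glassware:** it looks untouched, and so do the look-alike switch and hooks.
- **Arm:** it was clear of everything when I handed in.

No check failed, and I saw no object knocked aside during the run.

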